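# Drift the drilled cores out of their barrels and box them line up

### The job

Some of the three core barrels on the stand still hold a drilled mortar core. With the drift, push every core right out of its barrel onto the run-out table, roll it along the table until its sawn line is uppermost, and lay it line up in a channel of the core box, whichever channel you like. Lay the drift back in its rest when you are done and leave the other things on the bench alone.

Things in the scene. Friction and masses are not known exactly. Their poses are not given: they have to be found in the camera images.
- stand: ejection stand, fixed to the bench, 280 (x) x 211 (y) x 86 mm high. Origin on the bench; y is the direction in which cores leave. Three steel core barrels lie level along y at x = -84, 0, +84 mm, from hub (y = -95 mm) to mouth (y = 0), 50 mm across over the straps, axes 60 mm above the bench, 84 mm apart. The bench behind the hubs is clear.
- table (a point): middle of the flat top of the run-out table before the mouths, 40 mm above the bench and 0.5 mm below the lowest line of the bores; axes as the stand's. The flat reaches 134 mm to either side along x and 54 mm either way along y (1 mm to 109 mm from the mouths); a lip 8 mm high closes its three free sides
- hub_1 (a point): centre of the 24 mm hole in the rear hub of the barrel at x = -84 mm of the stand, on the barrel's axis at the hub's outer face. The hub is 9 mm thick, the bore beyond it 39.6 mm wide and open to the mouth 95 mm further on along the stand's +y
- hub_2 (a point): the same for the middle barrel
- hub_3 (a point): the same for the barrel at x = +84 mm of the stand
- mouth_1 (a point): centre of the open mouth of the barrel at x = -84 mm of the stand, on its axis
- mouth_2 (a point): the same for the middle barrel
- mouth_3 (a point): the same for the barrel at x = +84 mm of the stand
- core_1: drilled mortar core, cylinder 38 mm in diameter, 70 mm long, 0.18 kg, in one of the barrels at the start (front face 15 mm inside the mouth, sliding freely). Origin at its centre, y along its axis, z from the axis to the dark sawn line (5 mm wide, along its side and onto both ends), which starts 50 to 75 degrees to one side of the top. May be absent, its barrel then being empty
- core_2: as core_1. On the table a core rolls without slipping when its top is pressed lightly and moved across: its axis moves half as far as its top, 19 mm per radian of turn
- core_3: as core_1
- drift: steel drift, 192 mm long, 0.30 kg: a square handle 24 x 24 x 80 mm and a round rod 14 mm in diameter and 112 mm long. Origin at the centre of the handle, y along the drift towards the rod; balance point near y = 15 mm. It lies level in its rest at the start, handle in the fork.
- drift_tip (a point): end of the rod, on its axis, 152 mm from the handle's centre
- rest: rest for the drift, fixed to the bench, 56 x 156 x 38 mm: foot plate 4 mm thick, an open fork for the handle at y = -31 mm (flares upward, top 37 mm above the bench) and a vee for the rod at y = +100 mm (top 37 mm). Origin on the bench under the laid handle's centre, y towards the laid drift's tip. Fingers have room beside the handle from y = -15 to +80 mm
- rest_seat (a point): where the centre of the drift's handle is when it lies home in the rest, 30 mm above the bench
- corebox: core box, loose, 176 x 120 x 22 mm, 0.9 kg: two shallow vee channels along its x, 164 mm long between end walls 22 mm high, their bottoms at y = +33 and -33 mm, 6 mm above the bench, sides rising at 30 degrees to 16 mm high. Each takes two cores end to end. Origin under its middle.
- channel_1 (a point): middle of the channel at y = +33 mm of the box, at the height of the axis of a core that lies in it (28 mm above the bench)
- channel_2 (a point): the same for the channel at y = -33 mm
- bottle_b: bystander: brown reagent bottle, 41 mm across, 68 mm high; origin under its middle
- tin: bystander: aluminium sample tin, 68 mm across, 40 mm high; origin under its middle
- tin_b: bystander: aluminium sample tin, 64 mm across, 40 mm high; origin under its middle
- prism_a: bystander: mortar half-prism 40 x 65 x 40 mm; origin under its middle
- prism_b: bystander: mortar half-prism 40 x 65 x 40 mm; origin under its middle

How it is judged:
On the way, in this order (a step that is already met when the one before it is completed fails the run):
1. the rod of the drift has been driven through the hub into the front third of a barrel (y of drift_tip in the frame of stand between -0.03 and 0.03 m and z of drift_tip in the frame of stand between 0.042 and 0.078 m and x of drift_tip in the frame of stand between -0.105 and 0.105 m), for 0.1 s.
2. every core has been pushed right out of its barrel (y of each of core_1, core_2, core_3 in the frame of stand above 0.036 m), for 0.2 s.
3. every core lies line up (angle between each of core_1, core_2, core_3's own z axis and vertical below 0.3 rad), for 0.2 s.
At the end, for the whole second after the job is handed in: every core that was there lies at rest in a channel of the core box (axis along it within 0.15 rad, on the channel's floor), its sawn line uppermost within 17 degrees; the drift lies in its rest, the handle's centre within 12 mm of the seat and its axis within 6 degrees; nothing is held (all of step 3 and angle between the y axis of each of core_1, core_2, core_3 and the x axis of corebox, either way round below 0.15 rad and z of core_1 in the frame of corebox between 0.023 and 0.033 m and x of core_1 in the frame of corebox between -0.055 and 0.055 m and (y of core_1 in the frame of corebox between 0.025 and 0.041 m or y of core_1 in the frame of corebox between -0.041 and -0.025 m) and linear speed of each of core_1, core_2, core_3, drift below 0.02 m/s and z of core_2 in the frame of corebox between 0.023 and 0.033 m and x of core_2 in the frame of corebox between -0.055 and 0.055 m and (y of core_2 in the frame of corebox between 0.025 and 0.041 m or y of core_2 in the frame of corebox between -0.041 and -0.025 m) and z of core_3 in the frame of corebox between 0.023 and 0.033 m and x of core_3 in the frame of corebox between -0.055 and 0.055 m and (y of core_3 in the frame of corebox between 0.025 and 0.041 m or y of core_3 in the frame of corebox between -0.041 and -0.025 m) and distance between drift and rest_seat below 0.012 m and angle between the y axis of drift and the y axis of rest, either way round below 0.1 rad and y of drift_tip in the frame of rest above 0.13 m and angle between corebox's own z axis and vertical below 0.05 rad); the robot touches nothing.
It fails at once if a bystander (bottle, tins or mortar prism) is pushed more than 3 cm away or knocked over (distance of any of bottle_b, tin, tin_b, prism_a, prism_b from where it was at the start of the episode above 0.03 m or angle between any of bottle_b, tin, tin_b's own z axis and vertical above 0.5 rad).
Of core_1, core_2, core_3 only 2 to 3 are there at a start; the rules pass over those that are not, and their reading is None.
At some moment in a run one of corebox, drift may be knocked a few centimetres aside while the robot is not near it.
Once in a run the grip may slacken for a moment while it holds something.
It also fails if it takes over 210 s, if anything falls off the work surface, if the arm or the gripper's body presses on something with over 40 N, if the wrist force passes 120 N, or if a joint passes its speed limit or range.

### The arm

A 7-joint arm with a two-finger parallel gripper is mounted at the origin on a cart in front of the work surface, level with it; the furniture and walls round the work are solid. World frame = base frame: x ahead of the robot, y to its left, z up, the work surface at z = 0. Lengths are in m, angles in rad, forces in N, time in s.
With the tool pointing down it reaches from about 0.4 to 0.85 m from the base axis. Payload 10.4 kg.
Tool frame: the origin (TCP) lies between the finger pads; the fingertips stand 25 mm ahead of it and the grasp point (between the pads) lies 6 mm ahead of it; z points along the fingers, y is the direction in which the jaws open and shut (so a half turn about z gives the same grasp; the last joint's range is limited). The gripper opens to 85 mm and grips with 20 to 120 N. Pads are 22 mm wide; open, the fingers measure 114 mm over their backs; the gripper's body (76 mm by 85 mm) begins 54 mm behind the grasp point. The pads swing forward as they close: fully open they stand 13 mm farther back than shut.
Start: joints at [-1.278, 0.332, -0.065, 1.46, 0.022, 1.35, -0.088], TCP at [0.194, 0.594, 0.256] pointing down, gripper open.
Joint ranges: [-2.6, 2.6], [-0.5, 2.12], [-1.47, 1.34], [0.16, 2.42], [-1.27, 4.41], [0.06, 2.06], [-2.6, 2.6]. Speed limits (rad/s): [2.22, 2.22, 2.79, 2.79, 3.14, 3.14, 3.14].

### API

Orientations are given as a unit quaternion [x, y, z, w].
In Python, from workcell import state, camera, camera_params, order gives the robot as it stands. The module is installed in compiled form; this text tells all that it offers.
- The arm moves only by the tool arm_command, never from a script. Its argument "commands" is one flat list of numbers, 7 for each row, row after row: the shift along the tool's x, y, z in mm, then the turn, a rotation vector about the tool's x, y, z in degrees, then the opening, from 0 (shut) to 1 (fully open). In form: [tx, ty, tz, rx, ry, rz, fingers, tx, ty, tz, rx, ry, rz, fingers, ...]. A call has 1 to 12 rows; each row shifts and turns the commanded pose from where the row before left it, along the tool's axes as they then stand; what a row does not reach is not made up. A row lasts 1/12 s, in which the tool goes at most 41.7 mm and 7.16 degrees, less where a joint would pass 70% of its speed; a pose out of reach is approached as far as the arm can. A call with a gripper value outside its range is refused whole. The fingers move at their own pace and stop on an object; the grip force is fixed at half the most. Time passes only in rows, so rows that do not move let the fingers close. It gives the time, the measured TCP pose, the force and the opening at its end, in the units of the state.
- state(): the state, without advancing time (a new reading comes with each control period).
- camera(name): name is "scene" or "top" or "wrist"; returns the picture (400x640x3 uint8, red, green, blue); there is no depth.
- camera_params(name): a dict with "fx", "fy", "cx", "cy" (pixels), "cam_to_world" (4x4, takes a point from camera to world coordinates). Camera axes: x right, y up, looking along -z (the intrinsics and any distortion apply to the point x, -y, -z); pixel columns grow to the right and rows downward; lengths in m; the calibration is good to about 2 mm. A picture is of the moment at which its call begins: read the wrist's pose just before it. camera_params takes no time and is no camera call; for the wrist camera it gives the pose at the moment of the call.
- order.hand_in(): hands the job in, once; it reports no verdict.
The state is a dict: "t": time; "q": joint angles; "dq": joint speeds; "tau": joint torques, N m; "position": TCP position; "ee_rot": TCP orientation; "contact_force": force on the tool from outside, world axes, zero at the start; "ft_torque": the same for the moment, N m; "gripper_width": finger opening in m.
Only numpy, scipy, OpenCV 4.12 (cv2) and the standard library are available. Lean on these libraries where they do the work, as an engineer would, in place of code of your own. Each camera call takes 0.05 s, during which the arm holds its last target. There are 200 camera calls.

## Working session

There is one attempt and no reset: what is moved stays moved. The work goes in short steps, Python scripts to look and compute and a tool call to move; the robot and the scene stay as the last step left them, time stands still between calls to the robot, and variables do not carry over. Pictures are saved under pics/ and viewed, about 12 in all and at most 16, crops included, and the job is handed in when it is done.

Besides the shell and the picture viewer there is one more tool, called after "Emit:" as name(argument=value, ...), one argument or row to a line, values as JSON. arm_command: Moves the arm, as the interface text tells. Its arguments: {"type":"object","properties":{"commands":{"type":"array"}},"required":["commands"]}

```bash
mkdir -p pics; ls; python3 - <<'E'
from workcell import state,camera,camera_params
import cv2,numpy as np
np.set_printoptions(precision=4,suppress=True)
s=state();print({k:np.round(v,4).tolist() for k,v in s.items()})
for n in ("scene","top","wrist"):
    p=camera_params(n);print(n,p)
    cv2.imwrite(f"pics/{n}0.png",camera(n)[:,:,::-1])
E
```

```text
pics
{'t': 0.0, 'q': [-1.2776, 0.3328, -0.0647, 1.4609, 0.0216, 1.3499, -0.0885], 'dq': [0.0021, -0.0003, 0.0009, 0.0012, 0.0, -0.0001, 0.0006], 'tau': [-0.0006, -62.5452, 0.0487, -39.159, 0.0162, 0.0103, 0.0], 'position': [0.194, 0.5938, 0.2555], 'ee_rot': [0.1572, 0.9876, -0.0007, -0.0001], 'contact_force': [0.6659, 0.879, -0.8302], 'ft_torque': [0.0006, 0.0651, 0.0179], 'gripper_width': 0.0853}
scene {'fx': 485.0133220109427, 'fy': 485.0133220109427, 'cx': 317.35573314474664, 'cy': 201.22246161826706, 'cam_to_world': array([[ 0.7341,  0.5038, -0.4552, -0.0631],
       [-0.6788,  0.561 , -0.4739, -0.6964],
       [ 0.0166,  0.6569,  0.7538,  1.0991],
       [ 0.    ,  0.    ,  0.    ,  1.    ]])}
top {'fx': 427.9544862626371, 'fy': 427.9544862626371, 'cx': 321.9184653937564, 'cy': 202.86534456416334, 'cam_to_world': array([[ 0.026 ,  0.9914, -0.128 ,  0.3958],
       [-0.9996,  0.027 ,  0.0067, -0.0211],
       [ 0.0101,  0.1278,  0.9917,  1.4174],
       [ 0.    ,  0.    ,  0.    ,  1.    ]])}
wrist {'fx': 335.36170203862565, 'fy': 335.36170203862565, 'cx': 316.4429474100014, 'cy': 200.74063374382914, 'cam_to_world': array([[ 0.3107, -0.9152, -0.2566,  0.1288],
       [ 0.9505,  0.2988,  0.0851,  0.6151],
       [-0.0012, -0.2704,  0.9628,  0.3737],
       [ 0.    ,  0.    ,  0.    ,  1.    ]])}
```

View pics/top0.png

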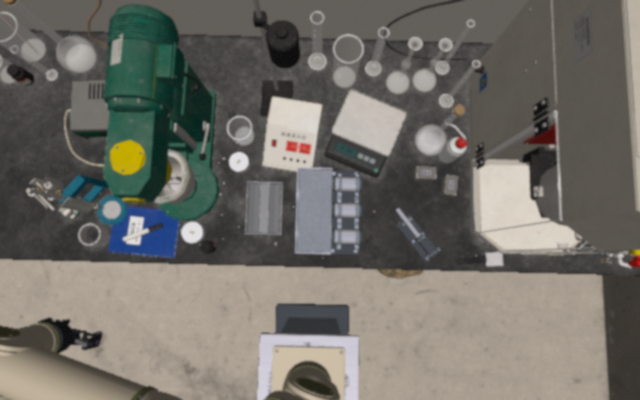

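View pics/scene0.png

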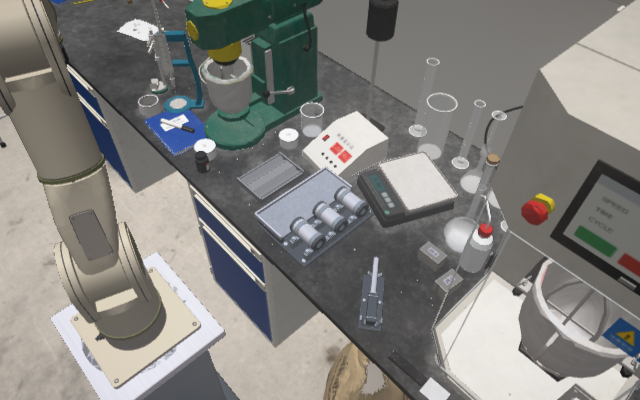

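The top view shows the stand at (327,210), with the table on the left and the barrels on the right. The core box is at (264,208), the drift in its rest at (415,233), the tins at (239,161) and (192,232), the bottle at (208,246) and the prisms at (426,173) and (450,185). Next I'll zoom in for edges.

```bash
cat > h.py <<'E'
from workcell import state,camera,camera_params
import cv2,numpy as np
from scipy.spatial.transform import Rotation as R
np.set_printoptions(precision=4,suppress=True)
def ray(p,u,v):
    M=p["cam_to_world"];d=M[:3,:3]@np.array([(u-p["cx"])/p["fx"],-(v-p["cy"])/p["fy"],-1]);return M[:3,3],d
def onplane(p,u,v,z):
    o,d=ray(p,u,v);return o+d*(z-o[2])/d[2]
def proj(p,X):
    M=p["cam_to_world"];c=M[:3,:3].T@(np.asarray(X,float)-M[:3,3]);return np.array([p["cx"]+p["fx"]*c[0]/-c[2],p["cy"]-p["fy"]*c[1]/-c[2]])
E
python3 - <<'E'
from h import *
t=cv2.imread("pics/top0.png");s=cv2.imread("pics/scene0.png")
cv2.imwrite("pics/c_top.png",cv2.resize(t[160:265,230:470],(800,350),interpolation=cv2.INTER_CUBIC))
cv2.imwrite("pics/c_sc.png",cv2.resize(s[140:340,225:475],(750,600),interpolation=cv2.INTER_CUBIC))
p=camera_params("top")
for u,v in [(296,168),(331,168),(296,254),(246,181),(282,181),(246,236),(282,236),(398,210),(432,256)]:print(u,v,onplane(p,u,v,0.03))
E
```

```text
296 168 [0.6886 0.0582 0.03  ]
331 168 [ 0.6918 -0.0574  0.03  ]
296 254 [0.4068 0.0487 0.03  ]
246 181 [0.6405 0.2208 0.03  ]
282 181 [0.6438 0.1027 0.03  ]
246 236 [0.4603 0.212  0.03  ]
282 236 [0.4634 0.0959 0.03  ]
398 210 [ 0.5582 -0.2795  0.03  ]
432 256 [ 0.4118 -0.3898  0.03  ]
```

View pics/c_top.png

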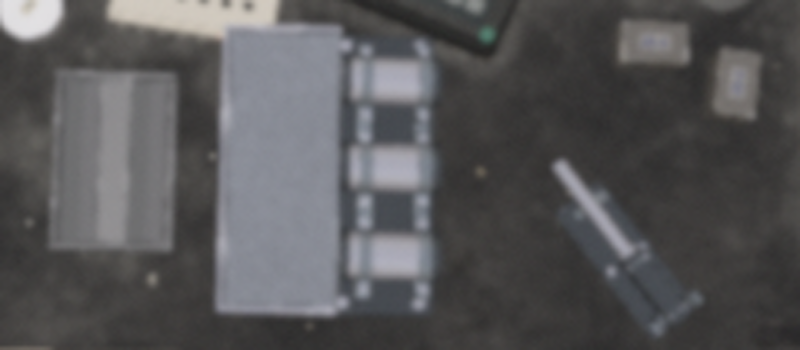

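View pics/c_sc.png

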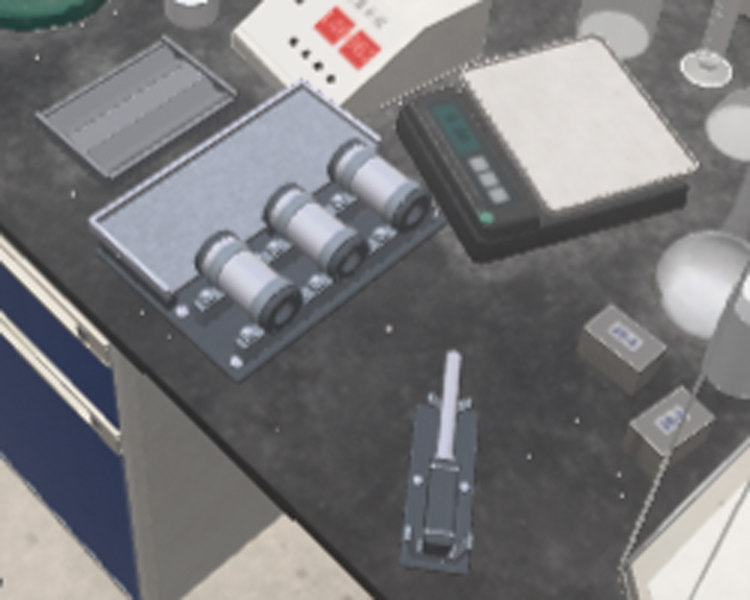

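The crops show the stand nearly square to the world. Hubs face right (−y) and the barrel centres are at crop (390, 79/167/255). The box is at (113,160), with its channels along world x. The rod runs from crop (558,163) to (633,252).

```bash
cat >> h.py <<'E'
def plan(pos,psi=None,s=None):
    """shift in tool mm, then yaw about tool z in deg to make tool y point at world angle psi, with levelling"""
    s=s or state();r=R.from_quat(s["ee_rot"]);d=r.inv().apply(np.array(pos)-s["position"])*1000
    m=r.as_matrix();cur=np.degrees(np.arctan2(m[1,1],m[0,1]))
    out=f"pos {np.round(s['position'],4)} psi {cur:.2f} zax {m[:,2].round(3)} -> shift {d.round(1)}"
    if psi is not None:
        a=np.radians(psi);y=np.array([np.cos(a),np.sin(a),0]);z=np.array([0,0,-1.]);T=R.from_matrix(np.stack([np.cross(y,z),y,z],1))
        out+=f" rotvec {np.degrees((r.inv()*T).as_rotvec()).round(2)}"
    print(out)
def crop2full(u,v,x0,y0,k): return x0+(u+.5)/k-.5,y0+(v+.5)/k-.5
E
python3 - <<'E'
from h import *
p=camera_params("top")
f=lambda u,v,z:onplane(p,*crop2full(u,v,230,160,10/3),z)
print("lip",[f(*a,.048) for a in [(228,25),(216,313),(340,25),(338,313)]])
print("barrel tops",[f(390,v,.085) for v in (79,167,255)])
print("tip,join",f(558,163,.030),f(633,252,.030))
print("box",[f(*a,.022) for a in [(57,71),(176,71),(50,249),(173,249)]])
plan((.53,.1,.35),0)
E
```

```text
lip [array([0.6878, 0.0506, 0.048 ]), array([0.408 , 0.0527, 0.048 ]), array([ 0.6909, -0.0589,  0.048 ]), array([ 0.411 , -0.0635,  0.048 ])]
barrel tops [array([ 0.6321, -0.1065,  0.085 ]), array([ 0.5482, -0.1081,  0.085 ]), array([ 0.4656, -0.1096,  0.085 ])]
tip,join [ 0.5629 -0.2764  0.03  ] [ 0.4776 -0.3498  0.03  ]
box [array([0.6421, 0.2197, 0.022 ]), array([0.6454, 0.1019, 0.022 ]), array([0.4659, 0.218 , 0.022 ]), array([0.4691, 0.0982, 0.022 ])]
pos [0.194  0.5939 0.2557] psi 71.91 zax [-0.    -0.001 -1.   ] -> shift [-472.7 -365.2  -93.9] rotvec [-0.05  0.04 71.91]
```

Emit:
arm_command(
  commands=[-24, -18, -5, 0, 0, 0, 1, -24, -18, -5, 0, 0, 0, 1, -24, -18, -5, 0, 0, 0, 1, -24, -18, -5, 0, 0, 0, 1, -24, -18, -5, 0, 0, 0, 1, -24, -18, -5, 0, 0, 0, 1, -24, -18, -5, 0, 0, 0, 1, -24, -18, -5, 0, 0, 0, 1, -24, -18, -5, 0, 0, 0, 1, -24, -18, -5, 0, 0, 0, 1],
)

```text
t: 0.98
position: [0.3669, 0.347, 0.3064]
ee_rot: [0.157, 0.988, -0.0, -0.0]
contact_force: [1.0, 0.6, 0.5]
gripper_width: 0.0858
```

Emit:
arm_command(
  commands=[-24, -18, -5, 0, 0, 0, 1, -24, -18, -5, 0, 0, 0, 1, -24, -18, -5, 0, 0, 0, 1, -24, -18, -5, 0, 0, 0, 1, -24, -18, -5, 0, 0, 0, 1, -24, -18, -5, 0, 0, 0, 1, -24, -18, -5, 0, 0, 0, 1, -24, -18, -5, 0, 0, 0, 1, -24, -18, -5, 0, 0, 0, 1, -17, -23, 1, 0, 0, 0, 1],
)

```text
t: 1.82
position: [0.5317, 0.0993, 0.351]
ee_rot: [0.157, 0.988, 0.0, 0.001]
contact_force: [0.9, 0.5, -0.0]
gripper_width: 0.0854
```

Emit:
arm_command(
  commands=[0, 0, 0, 0, 0, 7, 1, 0, 0, 0, 0, 0, 7, 1, 0, 0, 0, 0, 0, 7, 1, 0, 0, 0, 0, 0, 7, 1, 0, 0, 0, 0, 0, 7, 1, 0, 0, 0, 0, 0, 7, 1, 0, 0, 0, 0, 0, 7, 1, 0, 0, 0, 0, 0, 7, 1, 0, 0, 0, 0, 0, 7, 1, 0, 0, 0, 0, 0, 7, 1, 0, 0, 0, 0, 0, 2, 1, 0, 0, 0, 0, 0, 0, 1],
)

```text
t: 2.82
position: [0.5302, 0.1003, 0.3501]
ee_rot: [0.708, 0.706, -0.0, -0.0]
contact_force: [0.1, -0.1, -0.1]
gripper_width: 0.0852
```

```bash
python3 - <<'E'
from h import *
plan((.46,-.36,.25),-48)
p=camera_params("wrist");cv2.imwrite("pics/w1.png",camera("wrist")[:,:,::-1]);print(p["cam_to_world"],state()["t"])
for n,X in dict(mouth2=(.549,-.06,.06),box=(.556,.159,.0),tab=(.549,-.005,.04)).items():print(n,proj(p,X))
E
```

```text
pos [0.5302 0.1003 0.3501] psi -0.19 zax [-0. -0. -1.] -> shift [-460.5  -68.6  100.1] rotvec [-0.02  0.01 47.81]
[[ 1.      0.0031  0.002   0.5305]
 [-0.0035  0.9626  0.2708  0.1688]
 [-0.0011 -0.2708  0.9626  0.4681]
 [ 0.      0.      0.      1.    ]] 2.8667
mouth2 [331.0111 281.5776]
box [335.7237 113.831 ]
tab [330.7485 238.1847]
```

View pics/w1.png

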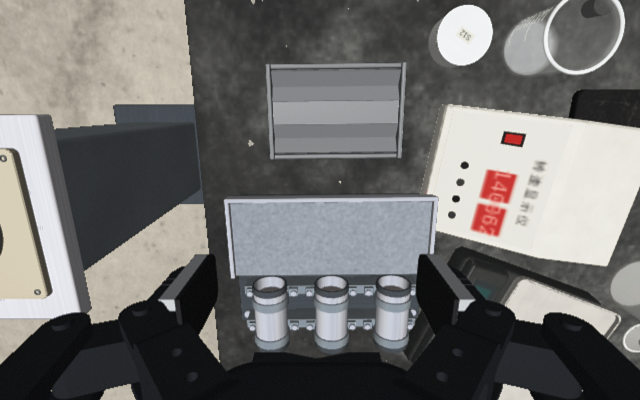

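The wrist view shows the box with corners at (268,66), (405,63), (402,157) and (273,157). The table lip's far corners are (226,199) and (437,197), and the mouths are near (270/331/392, 283). Going over the drift.

Emit:
arm_command(
  commands=[-38, -6, 8, 0, 0, 0, 1, -38, -6, 8, 0, 0, 0, 1, -38, -6, 8, 0, 0, 0, 1, -38, -6, 8, 0, 0, 0, 1, -38, -6, 8, 0, 0, 0, 1, -38, -6, 8, 0, 0, 0, 1, -38, -6, 8, 0, 0, 0, 1, -38, -6, 8, 0, 0, 0, 1, -38, -6, 8, 0, 0, 0, 1, -38, -6, 8, 0, 0, 0, 1, -38, -6, 8, 0, 0, 0, 1, -40, -4, 8, 0, 0, 0, 1],
)

```text
t: 3.87
position: [0.4591, -0.3591, 0.254]
ee_rot: [0.707, 0.708, 0.0, 0.0]
contact_force: [1.2, 0.6, 0.6]
gripper_width: 0.0855
```

Emit:
arm_command(
  commands=[0, 0, 0, 0, 0, 7, 1, 0, 0, 0, 0, 0, 7, 1, 0, 0, 0, 0, 0, 7, 1, 0, 0, 0, 0, 0, 7, 1, 0, 0, 0, 0, 0, 7, 1, 0, 0, 0, 0, 0, 7, 1, 0, 0, 0, 0, 0, 6, 1, 0, 0, 0, 0, 0, 0, 1, 0, 0, 0, 0, 0, 0, 1],
)

```text
t: 4.62
position: [0.4596, -0.3575, 0.2541]
ee_rot: [0.933, 0.36, -0.0, -0.0]
contact_force: [0.4, -0.5, 0.3]
gripper_width: 0.0855
```

```bash
python3 - <<'E'
from h import *
p=camera_params("wrist");M=p["cam_to_world"];cv2.imwrite("pics/w2.png",camera("wrist")[:,:,::-1]);np.save("w2.npy",M)
plan((.45,-.375,.25),-48)
for n,X in dict(tip=(.563,-.276,.03),join=(.4776,-.35,.03)).items():print(n,proj(p,X))
E
```

```text
pos [ 0.4596 -0.3575  0.2542] psi -47.81 zax [-0.  0. -1.] -> shift [-18.9   6.5   4.2] rotvec [-0.01  0.01  0.19]
tip [326.295   36.0931]
join [322.9707 157.1535]
```

View pics/w2.png

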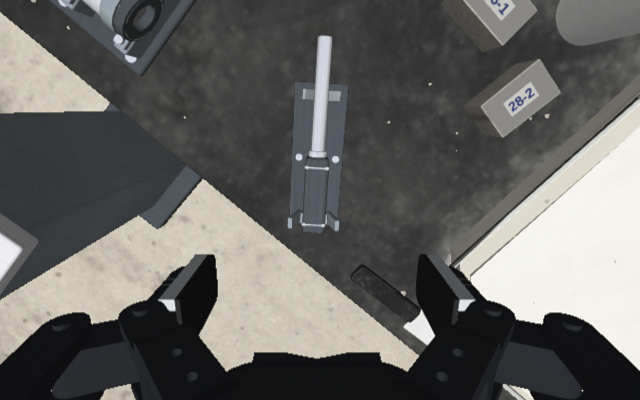

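The rod runs from tip (325,36) to the join near (318,152), and the handle's end is at (314,229).

```bash
python3 - <<'E'
from h import *
p=camera_params("wrist")
t=onplane(p,324.5,37,.03);j=onplane(p,318,153,.03);e=onplane(p,314,229,.04)
print(t,j,e,np.linalg.norm((t-j)[:2]))
# rod axis fit by bright mask
im=cv2.imread("pics/w2.png");g=im.min(2)[40:146,300:340];m=g>120
c=[(300+np.mean(np.where(r)[0]),40+i) for i,r in enumerate(m) if r.sum()>3]
P=np.array([onplane(p,u,v,.03)[:2] for u,v in c]);d=P[0]-P[-1];vx,vy,x0,y0=cv2.fitLine(P.astype(np.float32),cv2.DIST_HUBER,0,1e-5,1e-5).ravel()
u=np.array([vx,vy])*np.sign(vx);print("dir deg",np.degrees(np.arctan2(u[1],u[0])))
ax=np.array([x0,y0]);t2=ax+u*np.dot(t[:2]-ax,u);h=t2-.152*u;print("tip",t2,"handle",h,"end err",np.dot(e[:2]-h,u))
g=h+.012*u;plan((*g,.12),np.degrees(np.arctan2(u[1],u[0]))-90)
# stand from w1
E
```

```text
[ 0.5613 -0.2753  0.03  ] [ 0.4773 -0.3434  0.03  ] [ 0.4162 -0.3932  0.04  ] 0.1081444847815101
dir deg 38.49563
tip [ 0.5615 -0.2754] handle [ 0.4425 -0.37  ] end err -0.034940700933953746
pos [ 0.4596 -0.3575  0.2542] psi -47.81 zax [-0.  0. -1.] -> shift [ -9.1  -1.4 134.2] rotvec [-0.01  0.01  3.7 ]
```

Emit:
arm_command(
  commands=[-8, -1, 16, 0, 0, 0, 1, 0, 0, 20, 0, 0, 3.7, 1, 0, 0, 30, 0, 0, 0, 1, 0, 0, 30, 0, 0, 0, 1, 0, 0, 30, 0, 0, 0, 1, 0, 0, 30, 0, 0, 0, 1, 0, 0, 20, 0, 0, 0, 1, 0, 0, 15, 0, 0, 0, 1, 0, 0, 10, 0, 0, 0, 1, 0, 0, 8, 0, 0, 0, 1, 0, 0, 6, 0, 0, 0, 1, 0, 0, 0, 0, 0, 0, 1],
)

```text
t: 5.67
position: [0.4529, -0.362, 0.0387]
ee_rot: [0.945, 0.328, -0.0, -0.0]
contact_force: [-0.8, -0.2, 0.8]
gripper_width: 0.0855
```

Emit:
arm_command(
  commands=[0, 0, 0, 0, 0, 0, 0, 0, 0, 0, 0, 0, 0, 0, 0, 0, 0, 0, 0, 0, 0, 0, 0, 0, 0, 0, 0, 0, 0, 0, 0, 0, 0, 0, 0, 0, 0, 0, 0, 0, 0, 0, 0, 0, 0, 0, 0, 0, 0, 0, 0, 0, 0, 0, 0, 0],
)

```text
t: 6.33
position: [0.4532, -0.3622, 0.0398]
ee_rot: [0.945, 0.328, 0.0, 0.0]
contact_force: [-1.5, 2.1, 5.1]
gripper_width: 0.0232
```

Emit:
arm_command(
  commands=[0, 0, -10, 0, 0, 0, 0, 0, 0, -20, 0, 0, 0, 0, 0, 0, -25, 0, 0, 0, 0, 0, 0, -25, 0, 0, 0, 0, 0, 0, -25, 0, 0, 0, 0, 0, 0, -15, 0, 0, 0, 0, 0, 0, 0, 0, 0, 0, 0],
)

```text
t: 6.92
position: [0.4539, -0.3634, 0.1628]
ee_rot: [0.945, 0.327, 0.002, 0.002]
contact_force: [0.9, -0.1, -2.9]
gripper_width: 0.0231
```

```bash
python3 - <<'E'
from h import *
M=np.array([[1,.0031,.002,.5305],[-.0035,.9626,.2708,.1688],[-.0011,-.2708,.9626,.4681],[0,0,0,1]])
p=dict(camera_params("wrist"));p["cam_to_world"]=M
im=cv2.imread("pics/w1.png")
cv2.imwrite("pics/c1.png",cv2.resize(im[185:360,215:450],None,fx=3.4,fy=3.4,interpolation=cv2.INTER_CUBIC))
print([onplane(p,*a,.048) for a in [(226,199),(437,197),(232,277)]])
print("box",[onplane(p,*a,.022) for a in [(268,66),(405,63),(402,157),(273,157)]])
plan((.4,-.3,.15),0)
E
```

```text
[array([0.4121, 0.0533, 0.048 ]), array([0.686 , 0.0552, 0.048 ]), array([ 0.4118, -0.0592,  0.048 ])]
box [array([0.47  , 0.2173, 0.022 ]), array([0.6399, 0.2201, 0.022 ]), array([0.6438, 0.1035, 0.022 ]), array([0.4719, 0.1041, 0.022 ])]
pos [ 0.4539 -0.3634  0.1628] psi -51.82 zax [ 0.004 -0.002 -1.   ] -> shift [ -3.2 -83.2  12.4] rotvec [  0.28  -0.   -51.82]
```

View pics/c1.png

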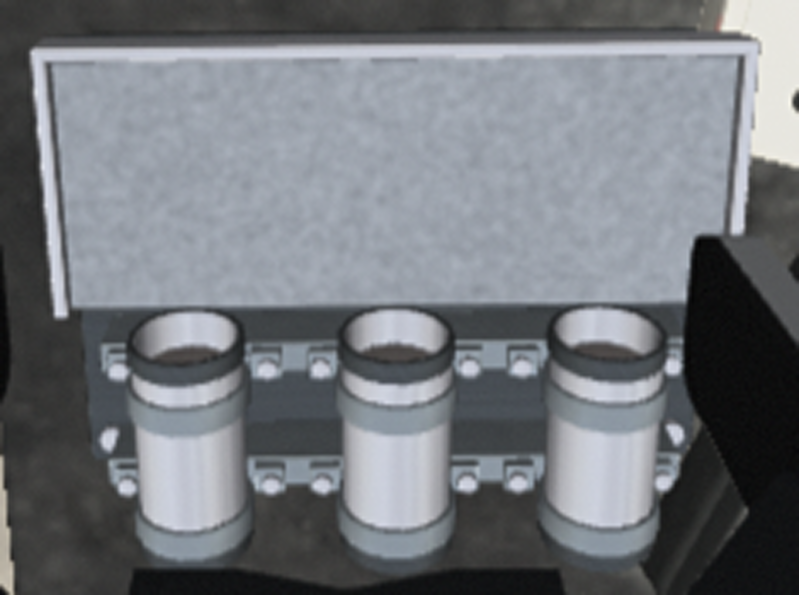

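All three mouths show a grey-brown face inside, so there are probably cores in all three. Mouth centres come out at x ≈ 0.466/0.550/0.634, y ≈ −0.063, stand yaw ≈ 0.4°. Now turning the drift to point along +y.

Emit:
arm_command(
  commands=[0, 0, 0, 0, 0, -7, 0, 0, 0, 0, 0, 0, -7, 0, 0, 0, 0, 0, 0, -7, 0, 0, 0, 0, 0, 0, -7, 0, 0, 0, 0, 0, 0, -7, 0, 0, 0, 0, 0, 0, -7, 0, 0, 0, 0, 0, 0, -7, 0, 0, 0, 0, 0, 0, -3.2, 0, 0, 0, 0, 0, 0, 0, 0, 0, 0, 0, 0, 0, 0, 0],
)

```text
t: 7.75
position: [0.4525, -0.362, 0.1586]
ee_rot: [0.705, 0.709, -0.0, -0.001]
contact_force: [0.8, -0.5, -1.8]
gripper_width: 0.0227
```

```bash
python3 - <<'E'
from h import *
p=camera_params("wrist");im=camera("wrist");cv2.imwrite("pics/w3.png",im[:,:,::-1]);np.save("w3.npy",p["cam_to_world"])
top=camera("top");cv2.imwrite("pics/t3.png",top[:,:,::-1])
plan((.466,-.35,.066),.4)
for n,X in dict(tip=(.454,-.223,.157),hub1=(.466,-.16,.06),hub2=(.55,-.16,.06)).items():print(n,proj(p,X))
E
```

```text
pos [ 0.4527 -0.3621  0.1588] psi 0.27 zax [-0.001  0.    -1.   ] -> shift [12.  13.4 92.8] rotvec [-0.04 -0.02 -0.13]
tip [ 324.0556 -148.9547]
hub1 [ 344.8387 -162.8416]
hub2 [ 508.1179 -162.1271]
```

View pics/w3.png

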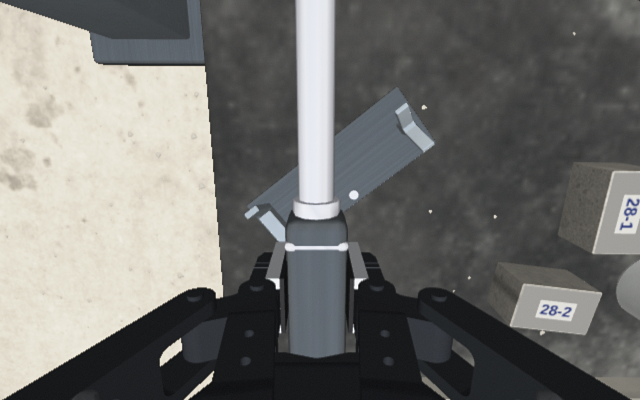

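The drift is held straight, with its rod vertical at u≈316. I'm lowering it behind hub 1 and will then triangulate the tip.

Emit:
arm_command(
  commands=[0, 5, 20, 0, 0, 0, 0, 0, 5, 20, 0, 0, 0, 0, 0, 3, 20, 0, 0, 0, 0, 0, 0, 15, 0, 0, 0, 0, 0, 0, 15, 0, 0, 0, 0, 0, 0, 0, 0, 0, 0, 0, 0, 0, 0, 0, 0, 0, 0],
)

```text
t: 8.43
position: [0.4656, -0.3619, 0.0688]
ee_rot: [0.705, 0.709, -0.0, -0.001]
contact_force: [-0.3, -0.0, -1.5]
gripper_width: 0.0231
```

```bash
python3 - <<'E'
from h import *
plan((.466,-.35,.066),.4)
S=state()["position"];g=S+[0,.14,-.009]
tile=[]
for n in("top","scene"):
    p=camera_params(n);im=camera(n);c=proj(p,g).round().astype(int);print(n,c)
    for k,X in dict(h1=(.466,-.16,.06),h2=(.55,-.16,.06),h3=(.634,-.16,.06)).items():print(k,proj(p,X))
    x0,y0=c[0]-(30 if n=="top" else 40),c[1]-30
    if n=="top": x0,y0=c[0]-50,c[1]-45
    w=im[y0:y0+75,x0:x0+100];print("crop",x0,y0);tile.append(cv2.resize(w[:,:,::-1],None,fx=4,fy=4,interpolation=cv2.INTER_CUBIC))
p=camera_params("wrist");im=camera("wrist");cv2.imwrite("pics/w4.png",im[:,:,::-1])
cv2.imwrite("pics/tile4.png",np.hstack(tile))
E
```

```text
pos [ 0.4656 -0.3619  0.0688] psi 0.35 zax [-0.002  0.    -1.   ] -> shift [11.9  0.5  2.8] rotvec [-0.09 -0.03 -0.05]
top [382 237]
h1 [362.0101 236.835 ]
h2 [362.3774 210.4936]
h3 [362.739  184.5636]
crop 332 192
scene [336 260]
h1 [320.0467 244.8864]
h2 [342.6864 228.028 ]
h3 [364.0482 212.1212]
crop 296 230
```

View pics/tile4.png

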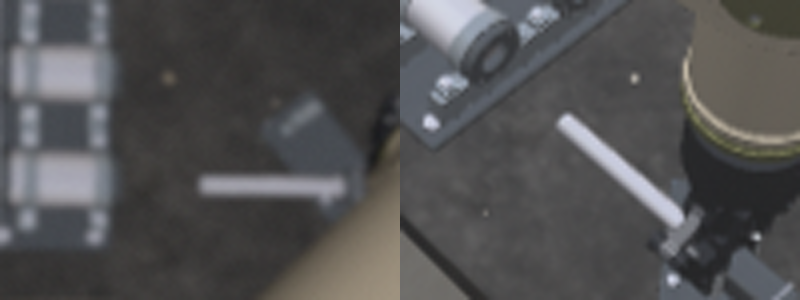

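In the top view the tip is at (381.6,238.1). In the scene view the tip is at (336.9,260.1) and hub 1's hole is at (319,244.2). Both agree with prediction to about 1 px.

```bash
cat >> h.py <<'E'
def tri(obs):
    A=np.zeros((3,3));b=np.zeros(3);rs=[ray(camera_params(n),u,v) for n,u,v in obs]
    for o,d in rs:
        d=d/np.linalg.norm(d);Q=np.eye(3)-np.outer(d,d);A+=Q;b+=Q@o
    X=np.linalg.solve(A,b);return X,[np.round(proj(camera_params(n),X)-(u,v),1) for n,u,v in obs]
E
python3 - <<'E'
from h import *
print("tip",tri([("top",381.6,238.1),("scene",336.9,260.1)]))
p=camera_params("top");b1=onplane(p,347,236.4,.085);b2=onplane(p,347,210.4,.085);print("barrel tops",b1,b2)
s=camera_params("scene")
o,d=ray(s,319,244.2);print("hub1 on z=.06",onplane(s,319,244.2,.06))
E
```

```text
tip (array([ 0.4647, -0.2231,  0.0591]), [array([ 0.3, -0.3]), array([-0.5,  0.1])])
barrel tops [ 0.4648 -0.1107  0.085 ] [ 0.5461 -0.1092  0.085 ]
hub1 on z=.06 [ 0.4655 -0.1565  0.06  ]
```

Emit:
arm_command(
  commands=[14, 0, -0.5, 0, 0, 0, 0, 14, 0, -0.5, 0, 0, 0, 0, 14, 0, 0, 0, 0, 0, 0, 14, 0, 0, 0, 0, 0, 0, 14, 0, 0, 0, 0, 0, 0, 10, 0, 0, 0, 0, 0, 0],
)

```text
t: 9.08
position: [0.466, -0.2813, 0.0712]
ee_rot: [0.704, 0.71, 0.001, 0.001]
contact_force: [0.2, -1.7, -2.0]
gripper_width: 0.0229
```

Emit:
arm_command(
  commands=[8, 0, 0, 0, 0, 0, 0, 8, 0, 0, 0, 0, 0, 0, 8, 0, 0, 0, 0, 0, 0, 8, 0, 0, 0, 0, 0, 0, 8, 0, 0, 0, 0, 0, 0, 8, 0, 0, 0, 0, 0, 0, 8, 0, 0, 0, 0, 0, 0, 8, 0, 0, 0, 0, 0, 0, 8, 0, 0, 0, 0, 0, 0, 6, 0, 0, 0, 0, 0, 0, 6, 0, 0, 0, 0, 0, 0, 4, 0, 0, 0, 0, 0, 0],
)

```text
t: 10.08
position: [0.4646, -0.1931, 0.0701]
ee_rot: [0.704, 0.71, -0.0, -0.0]
contact_force: [-0.9, -0.9, -3.4]
gripper_width: 0.0228
```

```bash
python3 - <<'E'
from h import *
s=state();print(s["position"],s["contact_force"],s["gripper_width"])
t=camera("top");w=camera("wrist");sc=camera("scene");cv2.imwrite("pics/w5.png",w[:,:,::-1]);cv2.imwrite("pics/t5.png",t[:,:,::-1]);cv2.imwrite("pics/s5.png",sc[:,:,::-1])
a=cv2.resize(t[160:260,285:375],None,fx=4,fy=4,interpolation=cv2.INTER_CUBIC);b=cv2.resize(sc[160:260,245:355],None,fx=4,fy=4,interpolation=cv2.INTER_CUBIC)
cv2.imwrite("pics/tile5.png",np.hstack([a,b])[:,:,::-1])
E
```

```text
[ 0.4646 -0.1931  0.0701] [-0.9311 -0.9222 -3.3897] 0.022816208702647153
```

View pics/tile5.png

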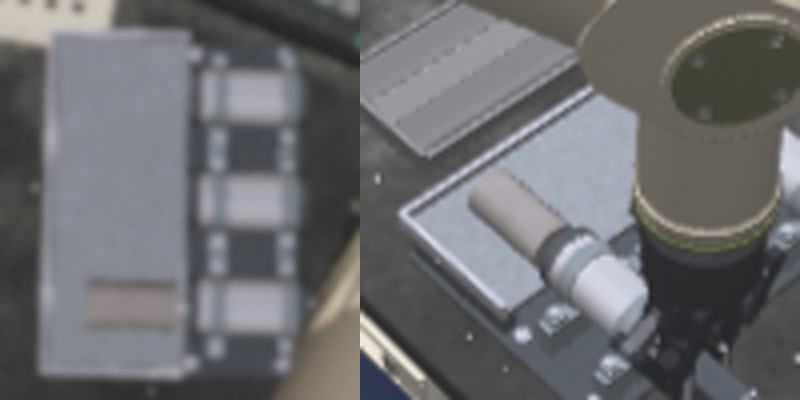

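Core 1 is out on the table, spanning about u 307–329 in the top view. On to barrel 2.

Emit:
arm_command(
  commands=[-30, 0, 0, 0, 0, 0, 0, -30, 0, 0, 0, 0, 0, 0, -30, 0, 0, 0, 0, 0, 0, -30, 0, 0, 0, 0, 0, 0, -30, 0, 0, 0, 0, 0, 0, 0, 21, 0, 0, 0, 0, 0, 0, 21, 0, 0, 0, 0, 0, 0, 21, 0, 0, 0, 0, 0, 0, 21, 0, 0, 0, 0, 0, 0, 0, 0, 0, 0, 0, 0],
)

```text
t: 11.07
position: [0.5538, -0.3421, 0.0697]
ee_rot: [0.703, 0.711, 0.001, 0.0]
contact_force: [-0.5, 0.9, -2.0]
gripper_width: 0.0228
```

```bash
python3 - <<'E'
from h import *
s=state();print(s["position"],s["contact_force"]);plan(s["position"],.4)
sc=camera("scene");tp=camera("top");p=camera_params("scene");g=s["position"]+[0,.139,-.009]
print(proj(p,g),proj(camera_params("top"),g))
c=proj(p,(.55,-.19,.06)).astype(int);print(c)
a=cv2.resize(sc[c[1]-35:c[1]+40,c[0]-45:c[0]+55],None,fx=4,fy=4,interpolation=cv2.INTER_CUBIC)
c=proj(camera_params("top"),(.55,-.16,.06)).astype(int);print(c)
b=cv2.resize(tp[c[1]-35:c[1]+40,c[0]-45:c[0]+55],None,fx=4,fy=4,interpolation=cv2.INTER_CUBIC)
cv2.imwrite("pics/tile6.png",np.hstack([b,a])[:,:,::-1])
# rod rows in top: bright mask
q=proj(camera_params("top"),g-[0,.03,0]).astype(int)
w=tp[q[1]-8:q[1]+9,q[0]-3:q[0]+4].min(2);print(w.mean(1).round())
b=proj(camera_params("top"),(.55,-.11,.085)).astype(int);print(b,tp[b[1]-14:b[1]+15,b[0]-3:b[0]+4].min(2).mean(1).round())
E
```

```text
[ 0.5538 -0.3421  0.0697] [-0.5109  0.9173 -1.977 ]
pos [ 0.5538 -0.3421  0.0697] psi 0.62 zax [ 0.002  0.    -1.   ] -> shift [0. 0. 0.] rotvec [ 0.09 -0.02  0.22]
[355.0474 236.5692] [375.8994 209.6504]
[350 234]
[362 210]
[ 51.  49.  49.  49.  51.  51.  56.  82. 122. 149. 156. 143. 110.  74.
  57.  55.  56.]
[347 209] [ 67.  67.  67.  67.  68.  67.  69.  81. 105. 128. 147. 157. 161. 162.
 163. 165. 167. 167. 165. 156. 141. 119.  94.  75.  69.  68.  68.  69.
  68.]
```

Emit:
arm_command(
  commands=[0, -2, 0, 0, 0, 0.2, 0, 8, 0, 0, 0, 0, 0, 0, 10, 0, 0, 0, 0, 0, 0, 10, 0, 0, 0, 0, 0, 0, 10, 0, 0, 0, 0, 0, 0, 10, 0, 0, 0, 0, 0, 0, 10, 0, 0, 0, 0, 0, 0],
)

```text
t: 11.75
position: [0.5478, -0.284, 0.0704]
ee_rot: [0.706, 0.709, 0.0, -0.0]
contact_force: [-1.0, -0.4, -2.6]
gripper_width: 0.0233
```

Emit:
arm_command(
  commands=[8, 0, 0, 0, 0, 0, 0, 8, 0, 0, 0, 0, 0, 0, 8, 0, 0, 0, 0, 0, 0, 8, 0, 0, 0, 0, 0, 0, 8, 0, 0, 0, 0, 0, 0, 8, 0, 0, 0, 0, 0, 0, 8, 0, 0, 0, 0, 0, 0, 8, 0, 0, 0, 0, 0, 0, 8, 0, 0, 0, 0, 0, 0, 7, 0, 0, 0, 0, 0, 0, 7, 0, 0, 0, 0, 0, 0, 5, 0, 0, 0, 0, 0, 0],
)

```text
t: 12.75
position: [0.5473, -0.1933, 0.0701]
ee_rot: [0.706, 0.709, 0.0, -0.0]
contact_force: [-0.9, -1.5, -2.6]
gripper_width: 0.0229
```

```bash
python3 - <<'E'
from h import *
s=state();print(s["position"],s["contact_force"]);plan(s["position"],.4)
tp=camera("top");cv2.imwrite("pics/t7.png",tp[:,:,::-1])
m=((tp[:,:,0].astype(int)-tp[:,:,2])>8).astype(np.uint8);m[:160]=0;m[260:]=0;m[:,:285]=0;m[:,332:]=0
n,l,st,c=cv2.connectedComponentsWithStats(m)
p=camera_params("top")
for i in range(1,n):
    if st[i,4]>30:print(st[i],c[i],onplane(p,*c[i],.075))
E
```

```text
[ 0.5473 -0.1933  0.0701] [-0.8932 -1.5299 -2.5854]
pos [ 0.5473 -0.1933  0.0701] psi 0.24 zax [-0.  0. -1.] -> shift [0. 0. 0.] rotvec [-0.01 -0.03 -0.16]
[285 160  29  13 263] [297.0722 164.403 ] [0.6909 0.0526 0.075 ]
```

Emit:
arm_command(
  commands=[-30, 0, 0, 0, 0, 0, 0, -30, 0, 0, 0, 0, 0, 0, -30, 0, 0, 0, 0, 0, 0, -30, 0, 0, 0, 0, 0, 0, -30, 0, 0, 0, 0, 0, 0, 0, 21, 0, 0, 0, 0, 0, 0, 21, 0, 0, 0, 0, 0, 0, 21, 0, 0, 0, 0, 0, 0, 21, 0, 0, 0, 0, 0, 0, 0, 0, 0, 0, 0, 0, 0, 0, 0, 0, 0, 0, 0],
)

```text
t: 13.72
position: [0.6326, -0.3435, 0.0695]
ee_rot: [0.705, 0.709, -0.0, -0.0]
contact_force: [-1.1, -0.3, -3.5]
gripper_width: 0.0232
```

```bash
python3 - <<'E'
from h import *
s=state();print(s["position"],s["contact_force"]);plan(s["position"],.4)
tp=camera("top");p=camera_params("top")
d=tp[:,:,0].astype(int)-tp[:,:,2];print(d[166:256:4,300:331:4])
g=s["position"]+[0,.109,-.009];q=proj(p,g);qi=q.round().astype(int);pr=tp[qi[1]-8:qi[1]+9,qi[0]-3:qi[0]+4].min(2).mean(1);pr=np.clip(pr-75,0,None);print("rod",q,qi[1]-8+(pr*np.arange(17)).sum()/pr.sum())
b=proj(p,(.633,-.11,.085)).astype(int);pr=np.clip(tp[b[1]-14:b[1]+15,b[0]-3:b[0]+4].min(2).mean(1)-100,0,None);print("barrel",b,b[1]-14+(pr*np.arange(29)).sum()/pr.sum())
E
```

```text
[ 0.6326 -0.3435  0.0695] [-1.0802 -0.2871 -3.4501]
pos [ 0.6326 -0.3435  0.0695] psi 0.30 zax [-0.001  0.    -1.   ] -> shift [0. 0. 0.] rotvec [-0.03 -0.03 -0.1 ]
[[ 11  12  12  10   1   0   1   0]
 [-11 -10 -11 -10 -10 -11 -11 -12]
 [-12 -12 -13 -14 -11 -12 -13 -11]
 [-12 -12 -13 -11 -13 -12 -12 -12]
 [-11 -12 -11 -13 -13 -12 -13 -13]
 [-12 -13 -12 -13 -12 -13 -13 -13]
 [-12 -12 -13 -13 -11 -12 -13 -13]
 [-11 -13 -12 -12 -11 -12 -11 -12]
 [-11 -12 -12 -11 -11 -11 -12 -12]
 [-12 -13 -10 -10 -10 -10 -11 -11]
 [-12 -12   5   8   6   7   7   4]
 [-12 -12   4   6   4   4   5   3]
 [-13 -13   0   2   5   4   4   1]
 [-12 -12 -12 -11 -12 -11 -12 -10]
 [-12 -12 -12 -12 -12 -12 -13 -12]
 [-11 -13 -11 -13 -13 -11 -12 -12]
 [-12 -10  -3  -3  -4  -5  -5  -8]
 [-12 -11   4   6   6   7   6  -1]
 [-11 -12   6   6   6   5   5  -2]
 [-11 -11  -6  -5  -3  -3  -3  -5]
 [-12 -13 -11 -11 -13 -11 -13 -11]
 [-11 -11 -11 -11 -12 -11 -12 -12]
 [ -2  -4  -4  -3  -3  -3  -5  -4]]
rod [385.8607 185.5859] 185.64158686730505
barrel [347 183] 183.72785485592317
```

Core 2 is out too. Driving barrel 3.

Emit:
arm_command(
  commands=[8, 1, 0, 0, 0, 0, 0, 10, 0, 0, 0, 0, 0, 0, 10, 0, 0, 0, 0, 0, 0, 10, 0, 0, 0, 0, 0, 0, 10, 0, 0, 0, 0, 0, 0, 10, 0, 0, 0, 0, 0, 0],
)

```text
t: 14.27
position: [0.6327, -0.2845, 0.0704]
ee_rot: [0.706, 0.709, 0.0, -0.0]
contact_force: [-0.3, -1.6, -1.6]
gripper_width: 0.0231
```

Emit:
arm_command(
  commands=[8, 0, 0, 0, 0, 0, 0, 8, 0, 0, 0, 0, 0, 0, 8, 0, 0, 0, 0, 0, 0, 8, 0, 0, 0, 0, 0, 0, 8, 0, 0, 0, 0, 0, 0, 8, 0, 0, 0, 0, 0, 0, 8, 0, 0, 0, 0, 0, 0, 8, 0, 0, 0, 0, 0, 0, 8, 0, 0, 0, 0, 0, 0, 8, 0, 0, 0, 0, 0, 0, 7, 0, 0, 0, 0, 0, 0, 5, 0, 0, 0, 0, 0, 0],
)

```text
t: 15.27
position: [0.6324, -0.1928, 0.0701]
ee_rot: [0.706, 0.709, 0.0, -0.0]
contact_force: [1.0, -1.2, -4.1]
gripper_width: 0.0229
```

```bash
cat >> h.py <<'E'
def cores(tp,dthr=-2):
    p=camera_params("top");d=tp[:,:,0].astype(int)-tp[:,:,2]
    m=(d>dthr).astype(np.uint8);k=np.zeros_like(m);k[170:252,297:331]=1;m=cv2.morphologyEx(m*k,cv2.MORPH_OPEN,np.ones((3,3)))
    n,l,st,c=cv2.connectedComponentsWithStats(m)
    for i in range(1,n):
        if st[i,4]>80:print("core",st[i],c[i].round(1),onplane(p,*c[i],.075))
E
python3 - <<'E'
from h import *
s=state();print(s["position"],s["contact_force"]);plan(s["position"],.4)
cores(camera("top"))
E
```

```text
[ 0.6324 -0.1928  0.0701] [ 1.0071 -1.1878 -4.0651]
pos [ 0.6324 -0.1928  0.0701] psi 0.26 zax [-0.     0.001 -1.   ] -> shift [0. 0. 0.] rotvec [-0.02 -0.04 -0.14]
core [308 178  22  12 231] [318.8 183.5] [ 0.631  -0.0185  0.075 ]
core [307 204  22  11 235] [317.8 209. ] [ 0.5491 -0.0176  0.075 ]
core [307 226  24  26 443] [320.4 239.4] [ 0.4537 -0.0284  0.075 ]
```

All three cores are out, with centres at y ≈ −0.018 in the world (stand y ≈ 45 mm). Returning the drift.

Emit:
arm_command(
  commands=[-30, 0, 0, 0, 0, 0, 0, -30, 0, 0, 0, 0, 0, 0, -30, 0, 0, 0, 0, 0, 0, -30, 0, 0, 0, 0, 0, 0, -30, 0, 0, 0, 0, 0, 0, -10, 0, -30, 0, 0, 0, 0, -9, 0, -30, 0, 0, 0, 0, 0, -30, -30, 0, 0, 0, 0, 0, -30, 0, 0, 0, 0, 0, 0, -30, 0, 0, 0, 0, 0, 0, -30, 0, 0, 0, 0, 0, 0, -30, 0, 0, 0, 0, 0],
)

```text
t: 16.32
position: [0.482, -0.3634, 0.1596]
ee_rot: [0.706, 0.708, 0.0, -0.0]
contact_force: [-0.8, -0.8, -2.3]
gripper_width: 0.0233
```

Emit:
arm_command(
  commands=[0, -29, 0, 0, 0, 0, 0, 0, 0, 0, 0, 0, 7, 0, 0, 0, 0, 0, 0, 7, 0, 0, 0, 0, 0, 0, 7, 0, 0, 0, 0, 0, 0, 7, 0, 0, 0, 0, 0, 0, 7, 0, 0, 0, 0, 0, 0, 7, 0, 0, 0, 0, 0, 0, 7, 0, 0, 0, 0, 0, 0, 3, 0, 0, 0, 0, 0, 0, 0, 0, 0, 0, 0, 0, 0, 0, 0],
)

```text
t: 17.23
position: [0.4545, -0.3637, 0.1597]
ee_rot: [0.945, 0.328, -0.0, -0.0]
contact_force: [-1.0, -0.0, -1.8]
gripper_width: 0.0231
```

```bash
python3 - <<'E'
from h import *
plan((.4532,-.3622,.0395),-51.75)
p=camera_params("wrist");im=camera("wrist");cv2.imwrite("pics/w8.png",im[:,:,::-1])
E
```

```text
pos [ 0.4545 -0.3637  0.1597] psi -51.66 zax [-0.  0. -1.] -> shift [ -0.1  -2.  120.2] rotvec [-0.01 -0.    0.09]
```

View pics/w8.png

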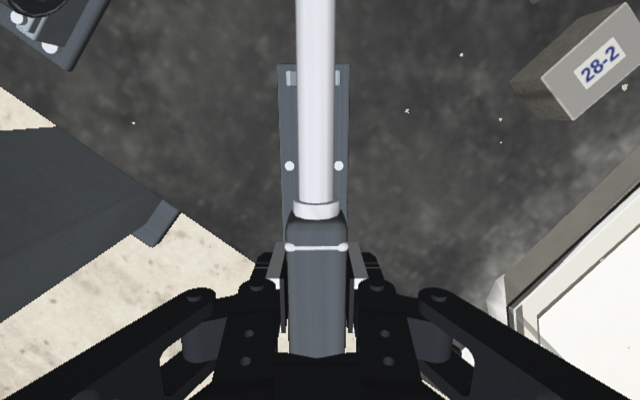

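The drift lines up with the rest: the rod at u≈317 sits centred over a plate spanning u 279–349. Lowering.

Emit:
arm_command(
  commands=[0, -1, 25, 0, 0, 0, 0, 0, -1, 25, 0, 0, 0, 0, 0, 0, 20, 0, 0, 0, 0, 0, 0, 15, 0, 0, 0, 0, 0, 0, 10, 0, 0, 0, 0, 0, 0, 10, 0, 0, 0, 0, 0, 0, 6, 0, 0, 0, 0, 0, 0, 5, 0, 0, 0, 0, 0, 0, 3, 0, 0, 0, 0, 0, 0, 0, 0, 0, 0, 0],
)

```text
t: 18.12
position: [0.4533, -0.3623, 0.0406]
ee_rot: [0.945, 0.327, 0.0, -0.0]
contact_force: [-0.8, 0.6, -2.8]
gripper_width: 0.0232
```

```bash
python3 - <<'E'
from h import *
plan((.4532,-.3622,.0395),-51.75);print(state()["contact_force"])
E
```

```text
pos [ 0.4533 -0.3623  0.0406] psi -51.78 zax [ 0.  0. -1.] -> shift [-0.  -0.1  1.1] rotvec [-0.01 -0.01 -0.03]
[-0.7721  0.5588 -2.8079]
```

Emit:
arm_command(
  commands=[0, 0, 1, 0, 0, 0, 0, 0, 0, 0, 0, 0, 0, 0.5, 0, 0, 0, 0, 0, 0, 1, 0, 0, 0, 0, 0, 0, 1, 0, 0, 0, 0, 0, 0, 1, 0, 0, 0, 0, 0, 0, 1, 0, 0, -15, 0, 0, 0, 1, 0, 0, -30, 0, 0, 0, 1, 0, 0, -35, 0, 0, 0, 1, 0, 0, -35, 0, 0, 0, 1, 0, 0, -35, 0, 0, 0, 1, 0, 0, -35, 0, 0, 0, 1],
)

```text
t: 19.12
position: [0.4526, -0.3626, 0.2276]
ee_rot: [0.945, 0.327, 0.0, 0.0]
contact_force: [1.2, 0.1, -1.1]
gripper_width: 0.0853
```

Emit:
arm_command(
  commands=[0, 0, -38, 0, 0, 0, 1, 0, 0, -38, 0, 0, 0, 1, 0, 0, 0, 0, 0, -7, 1, 0, 0, 0, 0, 0, -7, 1, 0, 0, 0, 0, 0, -7, 1, 0, 0, 0, 0, 0, -7, 1, 0, 0, 0, 0, 0, -7, 1, 0, 0, 0, 0, 0, -7, 1, 0, 0, 0, 0, 0, -7, 1, 0, 0, 0, 0, 0, -3, 1, 0, 0, 0, 0, 0, 0, 1, 0, 0, 0, 0, 0, 0, 1],
)

```text
t: 20.12
position: [0.4528, -0.3626, 0.3015]
ee_rot: [0.707, 0.707, 0.0, 0.0]
contact_force: [0.5, -0.9, 0.2]
gripper_width: 0.0853
```

Emit:
arm_command(
  commands=[30, 10, 0, 0, 0, 0, 1, 30, 10, 0, 0, 0, 0, 1, 30, 10, 0, 0, 0, 0, 1, 30, 10, 0, 0, 0, 0, 1, 30, 10, 0, 0, 0, 0, 1, 30, 10, 0, 0, 0, 0, 1, 30, 10, 0, 0, 0, 0, 1, 30, 10, 0, 0, 0, 0, 1, 30, 10, 0, 0, 0, 0, 1, 30, 6, 0, 0, 0, 0, 1, 0, 0, 0, 0, 0, 0, 1],
)

```text
t: 21.03
position: [0.5493, -0.0548, 0.3005]
ee_rot: [0.704, 0.71, 0.0, -0.001]
contact_force: [-0.1, 0.2, -0.7]
gripper_width: 0.0854
```

```bash
python3 - <<'E'
from h import *
plan((.55,-.06,.3),0)
p=camera_params("wrist");im=camera("wrist");cv2.imwrite("pics/w9.png",im[:,:,::-1]);np.save("w9.npy",p["cam_to_world"])
a=proj(p,(.42,.04,.05));b=proj(p,(.68,-.07,.05));print(a,b)
tp=camera("top");cv2.imwrite("pics/t9.png",tp[:,:,::-1]);cores(tp)
x0,y0,x1,y1=int(a[0])-10,int(a[1])-10,int(b[0])+10,int(b[1])+15;print(x0,y0,x1,y1)
A=cv2.resize(im[max(y0,0):y1,x0:x1],(800,int(800*(y1-max(y0,0))/(x1-x0))),interpolation=cv2.INTER_CUBIC)
B=cv2.resize(tp[195:265,380:450],(210,210),interpolation=cv2.INTER_CUBIC);B=np.pad(B,((0,0),(0,590),(0,0)))
cv2.imwrite("pics/tile9.png",np.vstack([A,B])[:,:,::-1])
E
```

```text
pos [ 0.5493 -0.0548  0.3005] psi 0.55 zax [-0.001  0.002 -1.   ] -> shift [-5.2  0.7  0.5] rotvec [-0.03 -0.1   0.55]
[193.0591  79.2717] [432.7428 185.131 ]
core [ 303  170   28   82 1911] [318.7 212.7] [ 0.5377 -0.0208  0.075 ]
183 69 442 200
```

View pics/tile9.png

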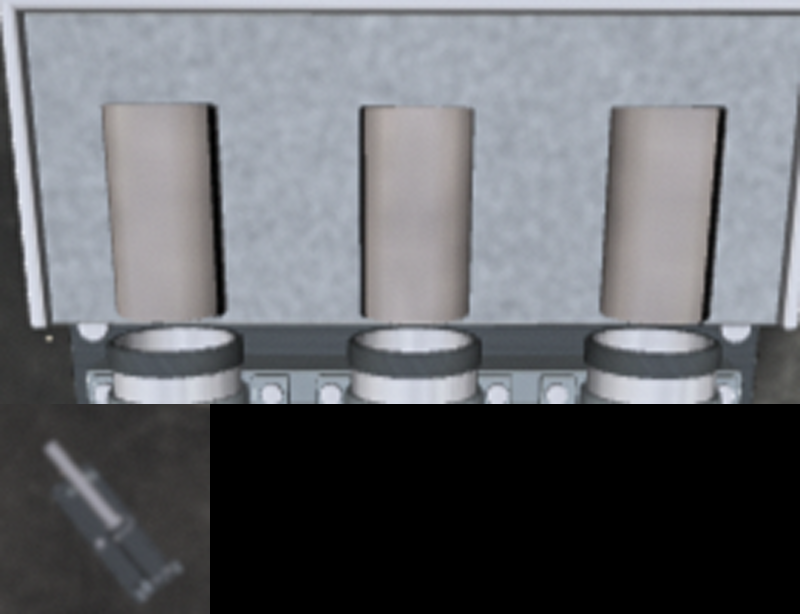

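The lines show as dark strips: on the right (+x) of cores 1 and 3 and on the left (−x) of core 2. The drift is back in its rest. Computing the angles by ray/cylinder intersection.

```bash
cat >> h.py <<'E'
def lineang(im,p,xc0,yc,zc=.059,r=.019,yaw=0,verbose=0):
    """angle (deg, + towards +x) of both edges of the dark line and axis x, core along y"""
    res=[]
    for y in np.linspace(yc-.022,yc+.022,9):
        v=int(round(proj(p,(xc0,y,zc+.015))[1]))
        u0,u1=[int(proj(p,(xc0+s*.034,y,zc))[0]) for s in(-1,1)]
        row=im[v,u0:u1+1].astype(int);d=row[:,0]-row[:,2]
        dark=row.max(1)<75;body=(d>-4)|dark
        i=np.where(cv2.morphologyEx(body.astype(np.uint8)[None],cv2.MORPH_OPEN,np.ones((1,3)))[0])[0]
        if len(i)<8 or not dark.any():continue
        o,_=ray(p,0,v);T=[]
        for u in(u0+i[0]-.5,u0+i[-1]+.5):
            _,dd=ray(p,u,v);dd=dd[[0,2]]/np.linalg.norm(dd[[0,2]]);T.append((dd,np.array([dd[1],-dd[0]])))
        # axis x at height zc from bisector of tangents
        b=T[0][0]+T[1][0];xc=o[0]+b[0]*(zc-o[2])/b[1]
        k=np.where(dark)[0];A=[]
        for u in(u0+k[0]-.5,u0+k[-1]+.5):
            _,dd=ray(p,u,v);dd=dd[[0,2]]/np.linalg.norm(dd[[0,2]]);c=np.array([xc,zc])-o[[0,2]];t=c@dd;h=c@c-t*t
            if h>r*r:A.append(np.nan);continue
            P=o[[0,2]]+dd*(t-np.sqrt(r*r-h));A.append(np.degrees(np.arctan2(P[0]-xc,P[1]-zc)))
        res.append([xc,*A])
    res=np.array(res)
    if verbose:print(res)
    return np.nanmedian(res,0) if len(res) else None
E
python3 - <<'E'
from h import *
p=dict(camera_params("wrist"));p["cam_to_world"]=np.load("w9.npy");im=cv2.imread("pics/w9.png")[:,:,::-1]
for x in(.465,.549,.632):print(lineang(im,p,x,-.02))
for c in[(160,103),(167,318),(417,107),(417,318),(668,106),(655,318)]:
    u,v=crop2full(*c,183,69,800/259);print(onplane(p,u,v,.07))
E
```

```text
[ 0.4637 65.7544 90.4451]
[  0.5493 -77.666  -66.0026]
[ 0.6331 44.4747 62.9053]
[0.4664 0.0175 0.07  ]
[ 0.4648 -0.0529  0.07  ]
[0.5494 0.0171 0.07  ]
[ 0.5501 -0.0521  0.07  ]
[0.6305 0.0182 0.07  ]
[ 0.6313 -0.0513  0.07  ]
```

Emit:
arm_command(
  commands=[7, 18, 20, 0, 0, 0.5, 0, 7, 18, 30, 0, 0, 0, 0, 7, 19, 30, 0, 0, 0, 0, 8, 19, 30, 0, 0, 0, 0, 8, 19, 30, 0, 0, 0, 0, 0, 0, 30, 0, 0, 0, 0, 0, 0, 15, 0, 0, 0, 0, 0, 0, 5, 0, 0, 0, 0, 0, 0, 0, 0, 0, 0, 0],
)

```text
t: 21.88
position: [0.6406, -0.0268, 0.1101]
ee_rot: [0.71, 0.704, -0.001, -0.0]
contact_force: [0.8, -0.1, 0.9]
gripper_width: 0.0004
```

```bash
python3 - <<'E'
from h import *
plan((.642,-.0175,.1035),0);print(state()["contact_force"])
E
```

```text
pos [ 0.6406 -0.0268  0.1101] psi -0.44 zax [-0.002 -0.001 -1.   ] -> shift [9.3 1.4 6.6] rotvec [-0.1   0.06 -0.44]
[ 0.8499 -0.096   0.8618]
```

Emit:
arm_command(
  commands=[9, 1.5, 3, 0, 0, -0.4, 0, 0, 0, 2, 0, 0, 0, 0, 0, 0, 1, 0, 0, 0, 0, 0, 0, 1, 0, 0, 0, 0, 0, 0, 0, 0, 0, 0, 0],
)

```text
t: 22.3
position: [0.643, -0.0164, 0.1043]
ee_rot: [0.706, 0.708, 0.0, 0.0]
contact_force: [0.2, -0.4, -0.5]
gripper_width: 0.0
```

Emit:
arm_command(
  commands=[0, 0, 1, 0, 0, 0, 0, 0, 0, 1, 0, 0, 0, 0, 0, 0, 0, 0, 0, 0, 0],
)

```text
t: 22.55
position: [0.6436, -0.0164, 0.1027]
ee_rot: [0.707, 0.708, 0.001, 0.001]
contact_force: [0.9, -0.6, 4.3]
gripper_width: 0.0003
```

Emit:
arm_command(
  commands=[0, 0, 0.5, 0, 0, 0, 0, 0, -4, 0, 0, 0, 0, 0, 0, -4, 0, 0, 0, 0, 0, 0, -4, 0, 0, 0, 0, 0, 0, -4, 0, 0, 0, 0, 0, 0, -4, 0, 0, 0, 0, 0, 0, -4, 0, 0, 0, 0, 0, 0, -4, 0, 0, 0, 0, 0, 0, -4, 0, 0, 0, 0, 0, 0, -4, 0, 0, 0, 0, 0, 0, 0, 0, 0, 0, 0],
)

```text
$.commands: bad value
```

```bash
python3 - <<'E'
from h import *
s=state();print(s["position"],s["contact_force"])
p=camera_params("wrist");im=camera("wrist");cv2.imwrite("pics/w10.png",im[:,:,::-1]);np.save("w10.npy",p["cam_to_world"])
tp=camera("top");cv2.imwrite("pics/t10.png",tp[:,:,::-1]);print(proj(p,(.615,.012,.078)))
E
```

```text
[ 0.6436 -0.0164  0.1027] [ 0.9371 -0.5857  4.3024]
[251.8684 200.3598]
```

View pics/w10.png

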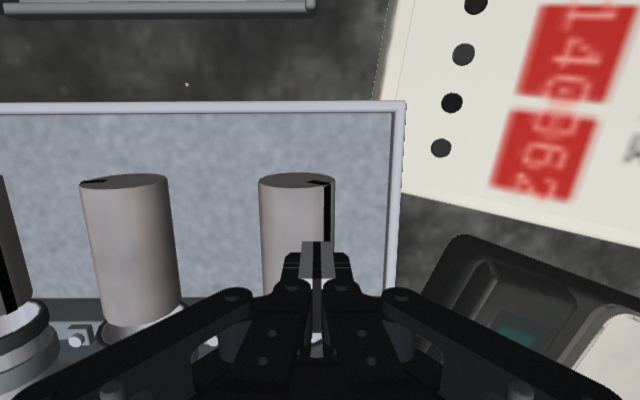

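The call was refused because a row was malformed, so nothing moved. The view is still useful: core 3's line is at u≈326 on its +x side, with the fingers centred on its top at about (317,245).

Emit:
arm_command(
  commands=[0, 0, 0.5, 0, 0, 0, 0, 0, -4, 0, 0, 0, 0, 0, 0, -4, 0, 0, 0, 0, 0, 0, -4, 0, 0, 0, 0, 0, 0, -4, 0, 0, 0, 0, 0, 0, -4, 0, 0, 0, 0, 0, 0, -4, 0, 0, 0, 0, 0, 0, -4, 0, 0, 0, 0, 0, 0, -4, 0, 0, 0, 0, 0, 0, -4, 0, 0, 0, 0, 0, 0, 0, 0, 0, 0, 0, 0],
)

```text
t: 23.57
position: [0.6073, -0.0166, 0.1027]
ee_rot: [0.707, 0.708, 0.001, 0.001]
contact_force: [-1.3, -0.5, 10.1]
gripper_width: -0.0002
```

```bash
python3 - <<'E'
from h import *
s=state();print(s["position"],s["contact_force"])
p=camera_params("wrist");im=camera("wrist");cv2.imwrite("pics/w11.png",im[:,:,::-1])
# rows across front part of core top
for y in(.0,.005,.010):
    v=int(proj(p,(.615,y,.078))[1]);u0,u1=[int(proj(p,(x,y,.07))[0]) for x in(.58,.66)]
    r=im[v,u0:u1].astype(int);d=r[:,0]-r[:,2];dk=np.where(r.max(1)<75)[0]+u0;b=np.where((d>-4)|(r.max(1)<75))[0]+u0
    print(v,dk,b.min(),b.max())
    if len(dk):print(onplane(p,dk.mean(),v,.078),[onplane(p,u,v,.059)[0] for u in(b.min(),b.max())])
E
```

```text
[ 0.6073 -0.0166  0.1027] [-1.285  -0.5494 10.0967]
225 [327 328 329 330 331 332 333 334 335 336 337] 296 369
[0.6143 0.0004 0.078 ] [np.float64(0.5968290280784199), np.float64(0.6341714216807629)]
215 [327 328 329 330 331 332 333 334 335 336 337] 296 370
[0.6142 0.0051 0.078 ] [np.float64(0.5969105403132932), np.float64(0.6344440851153023)]
204 [327 328 329 330 331 332 333 334 335 336 337] 296 370
[0.6141 0.0103 0.078 ] [np.float64(0.5969986242824737), np.float64(0.6341857375017995)]
```

Core 3's line is now within about 4° of the top. Next, core 1 in two strokes.

Emit:
arm_command(
  commands=[0, 0, -20, 0, 0, 0, 0, 0, -27, 0, 0, 0, 0, 0, 0, -27, 0, 0, 0, 0, 0, 0, -27, 0, 0, 0, 0, 0, 0, -27, 0, 0, 0, 0, 0, 0, -29, 0, 0, 0, 0, 0, 0, 0, 0, 0, 0, 0, 0, 0, 0, 12, 0, 0, 0, 0, 0, 0, 6, 0, 0, 0, 0, 0, 0, 1, 0, 0, 0, 0, 0, 0, 1, 0, 0, 0, 0, 0, 0, 0, 0, 0, 0, 0],
)

```text
t: 24.62
position: [0.4722, -0.0163, 0.1028]
ee_rot: [0.706, 0.708, 0.002, 0.001]
contact_force: [1.5, 1.2, 14.4]
gripper_width: -0.0
```

Emit:
arm_command(
  commands=[0, -4, -0.5, 0, 0, 0, 0, 0, -4, 0, 0, 0, 0, 0, 0, -4, 0, 0, 0, 0, 0, 0, -4, 0, 0, 0, 0, 0, 0, -4, 0, 0, 0, 0, 0, 0, -4, 0, 0, 0, 0, 0, 0, -3, 0, 0, 0, 0, 0, 0, 0, 0, 0, 0, 0, 0, 0, 0, -8, 0, 0, 0, 0, 0, 10, 0, 0, 0, 0, 0, 0, 0, 0, 0, 0, 0, 0],
)

```text
t: 25.53
position: [0.4543, -0.0167, 0.1104]
ee_rot: [0.706, 0.708, 0.0, 0.001]
contact_force: [0.5, 0.2, -0.6]
gripper_width: 0.0001
```

```bash
cat >> h.py <<'E'
def topline(xc,y=(.0,.005,.010)):
    s=state();print("pos",s["position"],"F",s["contact_force"].round(1) if hasattr(s["contact_force"],"round") else s["contact_force"])
    p=camera_params("wrist");im=camera("wrist")
    for yy in y:
        v=int(proj(p,(xc,yy,.075))[1]);u0,u1=[int(max(0,proj(p,(x,yy,.07))[0])) for x in(xc-.03,xc+.03)]
        r=im[v,u0:u1].astype(int);d=r[:,0]-r[:,2];dk=np.where(r.max(1)<75)[0]+u0;b=np.where((d>-4)|(r.max(1)<75))[0]+u0
        if not len(dk):print(v,"no dark");continue
        o=p["cam_to_world"][:3,3];xs=[onplane(p,u,v,.059) for u in(b.min()-.5,b.max()+.5)]
        def ang(x):return np.arctan2(x[0]-o[0],o[2]-.059)
        a=(ang(xs[0])+ang(xs[1]))/2;X=o[0]+np.tan(a)*(o[2]-.059)
        _,dd=ray(p,dk.mean(),v);dd=dd[[0,2]]/np.linalg.norm(dd[[0,2]]);c=np.array([X,.059])-o[[0,2]];t=c@dd;h=max(0,.019**2-(c@c-t*t));P=o[[0,2]]+dd*(t-np.sqrt(h))
        print(v,"dark",dk.min(),dk.max(),"body",b.min(),b.max(),"axis x %.4f line ang %.1f"%(X,np.degrees(np.arctan2(P[0]-X,P[1]-.059))))
    return im
E
python3 -c "
from h import *
im=topline(.451);cv2.imwrite('pics/w12.png',im[:,:,::-1])"
```

```text
pos [ 0.4543 -0.0167  0.1104] F [ 0.5  0.2 -0.6]
218 dark 326 333 body 249 344 axis x 0.4438 line ang 63.3
208 dark 326 333 body 275 344 axis x 0.4505 line ang 31.2
198 dark 326 333 body 274 345 axis x 0.4506 line ang 30.9
```

Emit:
arm_command(
  commands=[0, 0, 5, 0, 0, 0, 0, 0, 0, 2, 0, 0, 0, 0, 0, 0, 1, 0, 0, 0, 0, 0, -4, 0, 0, 0, 0, 0, 0, -4, 0, 0, 0, 0, 0, 0, -4, 0, 0, 0, 0, 0, 0, -4, 0, 0, 0, 0, 0, 0, -4, 0, 0, 0, 0, 0, 0, 0, 0, 0, 0, 0, 0, 0, 0, -8, 0, 0, 0, 0],
)

```text
t: 26.42
position: [0.432, -0.0168, 0.1091]
ee_rot: [0.706, 0.708, -0.001, -0.0]
contact_force: [-0.4, 0.5, -0.4]
gripper_width: -0.0001
```

```bash
python3 -c "
from h import *
im=topline(.44);cv2.imwrite('pics/w13.png',im[:,:,::-1])"
```

```text
pos [ 0.432  -0.0168  0.1091] F [-0.4  0.5 -0.4]
218 dark 272 340 body 272 368 axis x 0.4336 line ang -3.6
208 dark 271 340 body 271 368 axis x 0.4333 line ang -7.1
198 dark 271 340 body 271 369 axis x 0.4336 line ang -3.9
```

```bash
python3 -c "
from h import *
p=camera_params('wrist');im=cv2.imread('pics/w13.png')
for v in(218,198):print(v,np.where(im[v,260:380].max(1)<75)[0]+260);r=im[v,260:380].astype(int);print((r[:,2]-r[:,0])[::3])
print([onplane(p,u,198,.059)[0] for u in(296,368)],onplane(p,335,198,.078))
plan((.4405,-.0175,.086),0)"
```

```text
218 [260 261 262 263 264 265 266 267 268 269 270 271 272 273 274 275 331 332
 333 334 335 336 337 338 339 340]
[ -1   0  -1   0   1  -1 -12 -12 -12  -4 -18 -16 -18   8  10   8   9   7
   7   6   4   3   2   1   1   0   0   1   2   3   4   7   8   9   9   9
   6 -18 -18 -17]
198 [260 261 262 263 264 265 266 267 268 269 270 271 272 273 274 331 332 333
 334 335 336 337 338 339 340]
[  1   0   1  -1   0  -1 -14 -14 -10 -10 -17 -18 -16   7   9   7   8   9
   7   5   5   4   2   1   1  -1   0   1   3   2   3   4   6   9  11  10
   8 -18 -18 -17]
[np.float64(0.42182830988478315), np.float64(0.4595934529496295)] [0.4412 0.0105 0.078 ]
pos [ 0.4327 -0.0169  0.1107] psi 0.08 zax [-0. -0. -1.] -> shift [-0.6  7.8 24.7] rotvec [-0.    0.    0.08]
```

Core 1's line is at u 331–340 on a body spanning 298–368, so it is essentially on top. Picking core 1.

Emit:
arm_command(
  commands=[0, 4, -15, 0, 0, 0, 0.8, 0, 4, -5, 0, 0, 0, 0.8, 0, 0, 0, 0, 0, 0, 0.8, 0, 0, 0, 0, 0, 0, 0.8, 0, 0, 20, 0, 0, 0, 0.8, 0, 0, 20, 0, 0, 0, 0.8, 0, 0, 10, 0, 0, 0, 0.8, 0, 0, 8, 0, 0, 0, 0.8, 0, 0, 0, 0, 0, 0, 0.8],
)

```text
t: 27.22
position: [0.4397, -0.0169, 0.0703]
ee_rot: [0.706, 0.708, -0.001, -0.001]
contact_force: [-0.0, -0.8, 0.8]
gripper_width: 0.0684
```

```bash
python3 - <<'E'
from h import *
plan((.441,-.0175,.072),0);print(state()["contact_force"])
E
```

```text
pos [ 0.4397 -0.0169  0.0703] psi 0.10 zax [-0.003 -0.001 -1.   ] -> shift [-0.6  1.3 -1.7] rotvec [-0.16  0.06  0.1 ]
[-0.0011 -0.7664  0.7827]
```

Emit:
arm_command(
  commands=[0, 1, -1, 0, 0, 0, 0.8, 0, 0, 0, 0, 0, 0, 0, 0, 0, 0, 0, 0, 0, 0, 0, 0, 0, 0, 0, 0, 0, 0, 0, 0, 0, 0, 0, 0, 0, 0, 0, 0, 0, 0, 0, 0, -10, 0, 0, 0, 0, 0, 0, -20, 0, 0, 0, 0, 0, 0, -30, 0, 0, 0, 0, 0, 0, -40, 0, 0, 0, 0, 0, 0, 0, 0, 0, 0, 0],
)

```text
$.commands: bad value
```

```bash
cat >> h.py <<'E'
def box(w=None,p=None):
    p=p or camera_params("wrist");w=camera("wrist") if w is None else w
    return p,w
E
python3 - <<'E'
from h import *
s=state();print(s["position"],s["gripper_width"],s["contact_force"])
p=camera_params("wrist");im=camera("wrist");cv2.imwrite("pics/w14.png",im[:,:,::-1]);np.save("w14.npy",p["cam_to_world"])
X,Y=s["position"][:2];z=s["position"][2]-.006-.007
for yy in(0,.005,.01,.02):
    v=int(proj(p,(X,yy,z+.019))[1]);r=im[v,250:390].astype(int);k=np.where(r.max(1)<75)[0]+250;print(v,k)
    print([onplane(p,u,v,z+.018)[0]-X for u in (k.min(),k.max())] if len(k) else "")
tp=camera("top");cv2.imwrite("pics/t14.png",tp[:,:,::-1])
for X in [(.47,.217,.022),(.64,.22,.022),(.64,.104,.022),(.472,.104,.022)]:print(proj(p,X),proj(camera_params("top"),X))
E
```

```text
[ 0.4397 -0.0169  0.0703] 0.06837035651873655 [-0.0011 -0.7664  0.7827]
253 [313 314 315 316 317 318 319 320 321 322 323 324 325 326]
[np.float64(-0.0013736717599803772), np.float64(0.003386570982503001)]
241 [263 313 314 315 316 317 318 319 320 321 322 323 324 325 326]
[np.float64(-0.01949810092945392), np.float64(0.003342360330702121)]
228 [262 313 314 315 316 317 318 319 320 321 322 323 324 325 326]
[np.float64(-0.019647629667875754), np.float64(0.0032954974935025527)]
200 [261]
[np.float64(-0.019554400436408548), np.float64(-0.019554400436408548)]
[ 406.7954 -394.8098] [245.0213 233.1041]
[ 909.4878 -408.9746] [246.6326 181.588 ]
[780.2579 -18.6924] [281.7599 182.5485]
[391.9341 -18.9146] [279.7996 233.4116]
```

View pics/w14.png

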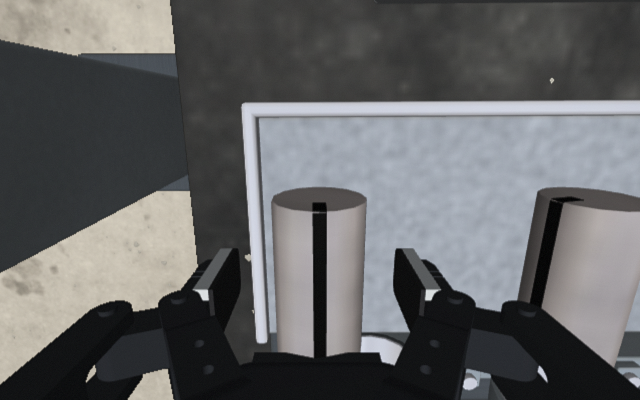

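The refused call moved nothing again. The view shows core 1's line central at u 313–326 on a body spanning 272–366, with the fingers open either side. Now the grip.

Emit:
arm_command(
  commands=[0, 1, -1, 0, 0, 0, 0.8, 0, 0, 0, 0, 0, 0, 0, 0, 0, 0, 0, 0, 0, 0, 0, 0, 0, 0, 0, 0, 0, 0, 0, 0, 0, 0, 0, 0, 0, 0, 0, 0, 0, 0, 0, 0, 0, -10, 0, 0, 0, 0, 0, 0, -20, 0, 0, 0, 0, 0, 0, -30, 0, 0, 0, 0, 0, 0, -40, 0, 0, 0, 0, 0, 0, -30, 0, 0, 0, 0, 0, 0, 0, 0, 0, 0, 0],
)

```text
t: 28.32
position: [0.4445, -0.0168, 0.2088]
ee_rot: [0.707, 0.707, 0.004, 0.002]
contact_force: [1.8, 1.4, -1.6]
gripper_width: 0.0359
```

```bash
python3 - <<'E'
from h import *
s=state();print(s["position"],s["gripper_width"],s["contact_force"])
p=camera_params("wrist");im=camera("wrist");cv2.imwrite("pics/w15.png",im[:,:,::-1])
X=s["position"][0]
for v in(253,241,228):
    r=im[v,250:390].astype(int);k=np.where(r.max(1)<75)[0]+250;print(v,k.min() if len(k) else "",k)
tp=camera("top");cv2.imwrite("pics/t15.png",tp[:,:,::-1])
# box in top view: edges
g=tp[150:260,235:292].max(2);cv2.imwrite("pics/b15.png",g)
bx=((tp.min(2)>85)).astype(np.uint8);k=np.zeros_like(bx);k[172:245,238:291]=1;bx=cv2.morphologyEx(bx*k,cv2.MORPH_CLOSE,np.ones((5,5)))
n,l,st,c=cv2.connectedComponentsWithStats(bx);i=1+st[1:,4].argmax();print(st[i],c[i])
cn,_=cv2.findContours((l==i).astype(np.uint8),0,1);R_=cv2.minAreaRect(max(cn,key=cv2.contourArea));print(R_)
print([onplane(camera_params("top"),*q,.015) for q in (*cv2.boxPoints(R_),R_[0])])
E
```

```text
[ 0.4445 -0.0168  0.2088] 0.03592231831356061 [ 1.7572  1.4425 -1.6024]
253 250 [250 251 252 253 254 255 256 269 270 271 272 312 313 314 315 316 317 318
 319 320 321 322 323 324 360 361 362 363 364]
241 250 [250 251 252 253 254 255 256 257 258 259 260 261 262 263 264 265 266 267
 268 269 270 271 312 313 314 315 316 317 318 319 320 321 322 323 324 361
 362 363]
228 250 [250 251 252 253 254 255 256 257 258 259 260 261 262 263 264 265 266 267
 268 269 270 312 313 314 315 316 317 318 319 320 321 322 323 324]
[ 239  180   44   56 2063] [263.1057 207.7969]
((260.5, 207.5), (43.0, 55.0), 0.0)
[array([0.4637, 0.2375, 0.015 ]), array([0.6459, 0.2468, 0.015 ]), array([0.6498, 0.1042, 0.015 ]), array([0.4674, 0.0972, 0.015 ]), array([0.5559, 0.1714, 0.015 ])]
```

Emit:
arm_command(
  commands=[35, 12, 0, 0, 0, 0, 0, 35, 12, 0, 0, 0, 0, 0, 35, 12, 0, 0, 0, 0, 0, 35, 12, 0, 0, 0, 0, 0, 35, 12, 0, 0, 0, 0, 0, 36, 12, 0, 0, 0, 0, 0, 0, 0, 0, 0, 0, -7, 0, 0, 0, 0, 0, 0, -7, 0, 0, 0, 0, 0, 0, -7, 0, 0, 0, 0, 0, 0, -7, 0, 0, 0, 0, 0, 0, -7, 0],
)

```text
t: 29.33
position: [0.5126, 0.1939, 0.2009]
ee_rot: [0.458, 0.889, -0.002, -0.001]
contact_force: [0.4, -0.0, -2.5]
gripper_width: 0.0362
```

Emit:
arm_command(
  commands=[0, 0, 0, 0, 0, -7, 0, 0, 0, 0, 0, 0, -7, 0, 0, 0, 0, 0, 0, -7, 0, 0, 0, 0, 0, 0, -7, 0, 0, 0, 0, 0, 0, -7, 0, 0, 0, 0, 0, 0, -7, 0, 0, 0, 0, 0, 0, -7, 0, 0, 0, 0, 0, 0, -6, 0, 0, 0, 0, 0, 0, 0, 0, 0, 0, 0, 0, 0, 0, 0],
)

```text
t: 30.17
position: [0.5129, 0.194, 0.2015]
ee_rot: [0.001, 1.0, -0.001, -0.001]
contact_force: [-0.2, 0.1, -1.6]
gripper_width: 0.0361
```

```bash
python3 - <<'E'
from h import *
plan((.516,.194,.1),90.4);print(state()["gripper_width"])
p=camera_params("wrist");im=camera("wrist");cv2.imwrite("pics/w16.png",im[:,:,::-1]);np.save("w16.npy",p["cam_to_world"])
for X in [(.47,.217,.022),(.64,.22,.022),(.64,.104,.022),(.472,.104,.022)]:print(proj(p,X))
E
```

```text
pos [0.5129 0.194  0.2015] psi 89.89 zax [-0.002 -0.001 -1.   ] -> shift [ -3.3   0.1 101.5] rotvec [-0.07 -0.11 -0.51]
0.03614094208817675
[343.0136 137.5749]
[342.7459 307.9686]
[228.1061 308.1101]
[214.1771 140.1402]
```

View pics/w16.png

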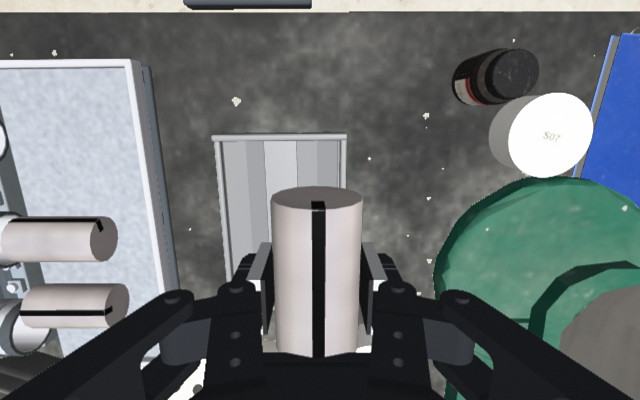

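The box's near edge runs from (212,136) to (347,135), so it hasn't moved: centre about (0.555, 0.161). The core's line is central in the grip. Lowering into the far channel.

Emit:
arm_command(
  commands=[-3, 0, 20, 0, 0, -0.5, 0, 0, 0, 30, 0, 0, 0, 0, 0, 0, 30, 0, 0, 0, 0, 0, 0, 30, 0, 0, 0, 0, 0, 0, 20, 0, 0, 0, 0, 0, 0, 14, 0, 0, 0, 0, 0, 0, 8, 0, 0, 0, 0, 0, 0, 4, 0, 0, 0, 0, 0, 0, 0, 0, 0, 0, 0, 0, 0, 0, 0, 0, 0, 0],
)

```text
t: 31.05
position: [0.5169, 0.1946, 0.0475]
ee_rot: [-0.005, 1.0, 0.0, 0.0]
contact_force: [-1.3, 0.9, -1.7]
gripper_width: 0.0359
```

```bash
python3 - <<'E'
from h import *
plan((.515,.194,.041),90.4);s=state();print(s["gripper_width"],s["contact_force"])
E
```

```text
pos [0.5169 0.1946 0.0475] psi 90.56 zax [ 0.001  0.    -1.   ] -> shift [ 1.9 -0.6  6.5] rotvec [0.03 0.05 0.16]
0.035936992705940946 [-1.3253  0.8773 -1.7456]
```

Emit:
arm_command(
  commands=[2, 0, 2, 0, 0, 0, 0, 0, 0, 2, 0, 0, 0, 0, 0, 0, 1, 0, 0, 0, 0, 0, 0, 0, 0, 0, 0, 0],
)

```text
t: 31.38
position: [0.5146, 0.1948, 0.0429]
ee_rot: [-0.005, 1.0, 0.001, 0.0]
contact_force: [-4.7, -1.8, 8.3]
gripper_width: 0.036
```

Contact at 8 N. Releasing and rising.

Emit:
arm_command(
  commands=[0, 0, 0, 0, 0, 0, 0.6, 0, 0, 0, 0, 0, 0, 0.6, 0, 0, 0, 0, 0, 0, 0.6, 0, 0, 0, 0, 0, 0, 0.6, 0, 0, -10, 0, 0, 0, 0.6, 0, 0, -20, 0, 0, 0, 0.6, 0, 0, -30, 0, 0, 0, 0.6, 0, 0, -35, 0, 0, 0, 0.6, 0, 0, -40, 0, 0, 0, 1, 0, 0, -25, 0, 0, 0, 1, 0, 0, 0, 0, 0, 0, 1],
)

```text
t: 32.3
position: [0.517, 0.1952, 0.2086]
ee_rot: [-0.005, 1.0, 0.002, 0.004]
contact_force: [1.2, -0.1, -0.6]
gripper_width: 0.0842
```

```bash
python3 - <<'E'
from h import *
s=state();plan((.615,-.0175,.12),0)
p=camera_params("wrist");im=camera("wrist");cv2.imwrite("pics/w17.png",im[:,:,::-1]);np.save("w17.npy",p["cam_to_world"])
for x in(.485,.495,.505):
    v=int(proj(p,(x,.194,.047))[1]);u0=int(proj(p,(x,.165,.04))[0]);u1=int(proj(p,(x,.225,.04))[0]);r=im[v,u0:u1].astype(int);d=r[:,0]-r[:,2]
    k=np.where(r.max(1)<70)[0]+u0;b=np.where(d>4)[0]+u0
    print(v,u0,u1,k,b.min() if len(b) else "",b.max() if len(b) else "")
    if len(k):print(onplane(p,np.median(k),v,.047),[onplane(p,q,v,.03)[1] for q in(b.min(),b.max())] if len(b) else "")
E
```

```text
pos [0.517  0.1952 0.2086] psi 90.57 zax [ 0.008  0.005 -1.   ] -> shift [ -95.2 -214.1   88.4] rotvec [ 0.59  0.15 90.57]
150 280 350 [312 313 314 315 316] 294 335
[0.4843 0.1935 0.047 ] [np.float64(0.17590036390068675), np.float64(0.21200528929603304)]
162 280 350 [312 313 314 315 316] 294 335
[0.4944 0.1936 0.047 ] [np.float64(0.17580716349834158), np.float64(0.21227434122266073)]
174 280 350 [312 313 314 315 316] 295 335
[0.5046 0.1937 0.047 ] [np.float64(0.17660997570307657), np.float64(0.21254884772906968)]
```

Core 1 lies in the channel with its line at y=0.1936 and its axis at about 0.194, so line up. Next, core 3.

Emit:
arm_command(
  commands=[-16, -36, 0, 0, 0, 0, 1, -16, -36, 0, 0, 0, 0, 1, -16, -36, 0, 0, 0, 0, 1, -16, -36, 0, 0, 0, 0, 1, -16, -36, 0, 0, 0, 0, 1, -15, -34, 0, 0, 0, 0, 0.65, 0, 0, 0, 0.6, 0, 7, 0.65, 0, 0, 0, 0, 0, 7, 0.65, 0, 0, 0, 0, 0, 7, 0.65, 0, 0, 0, 0, 0, 7, 0.65, 0, 0, 0, 0, 0, 7, 0.65],
)

```text
t: 33.27
position: [0.6111, -0.0187, 0.2009]
ee_rot: [0.299, 0.954, -0.005, 0.001]
contact_force: [0.3, -0.7, -0.0]
gripper_width: 0.0556
```

Emit:
arm_command(
  commands=[0, 0, 0, 0, 0, 7, 0.65, 0, 0, 0, 0, 0, 7, 0.65, 0, 0, 0, 0, 0, 7, 0.65, 0, 0, 0, 0, 0, 7, 0.65, 0, 0, 0, 0, 0, 7, 0.65, 0, 0, 0, 0, 0, 7, 0.65, 0, 0, 0, 0, 0, 7, 0.65, 0, 0, 0, 0, 0, 6.5, 0.65, 0, 0, 25, 0, 0, 0, 0.65, 0, 0, 25, 0, 0, 0, 0.65, 0, 0, 0, 0, 0, 0, 0.65],
)

```text
t: 34.18
position: [0.6088, -0.0186, 0.1469]
ee_rot: [0.706, 0.708, -0.007, 0.001]
contact_force: [-1.3, 0.4, -0.7]
gripper_width: 0.0554
```

```bash
python3 - <<'E'
from h import *
plan((.6155,-.0170,.0715),0);print(state()["gripper_width"])
p=camera_params("wrist");im=camera("wrist");cv2.imwrite("pics/w18.png",im[:,:,::-1])
print(lineang(im,p,.6155,-.005))
print(lineang(im,p,.549,-.005))
E
```

```text
pos [ 0.6088 -0.0186  0.1469] psi 0.12 zax [-0.008 -0.011 -1.   ] -> shift [ 2.4  7.3 75.3] rotvec [-0.47  0.64  0.12]
0.0553805919942507
[  0.6121 -21.6978  -6.7056]
[  0.5489 -63.3696  96.191 ]
```

Emit:
arm_command(
  commands=[2, 7, 0, -0.5, 0.6, 0, 0.65, 0, 0, 0, 0, 0, 0, 0.65, 0, 0, 0, 0, 0, 0, 0.65],
)

```text
t: 34.48
position: [0.6196, -0.0172, 0.1532]
ee_rot: [0.706, 0.708, 0.004, 0.004]
contact_force: [0.7, -0.4, -0.4]
gripper_width: 0.0557
```

```bash
python3 - <<'E'
from h import *
plan((.6155,-.0170,.0715),0)
im=topline(.6145,(-.005,0,.005,.01,.013));cv2.imwrite("pics/w19.png",im[:,:,::-1])
p=camera_params("wrist");v=int(proj(p,(.6145,.01,.075))[1]);u=int(proj(p,(.6145,.01,.075))[0]);print(v,im[v,u-75:u+75:3].max(1),(im[v,u-75:u+75:3,0].astype(int)-im[v,u-75:u+75:3,2]),u)
E
```

```text
pos [ 0.6196 -0.0172  0.1532] psi 0.10 zax [ 0.01  0.   -1.  ] -> shift [ 0.2 -5.  81.6] rotvec [ 0.59 -0.02  0.1 ]
pos [ 0.6196 -0.0172  0.1532] F [ 0.7 -0.4 -0.4]
202 dark 292 299 body 276 332 axis x 0.6123 line ang -14.1
194 dark 292 299 body 275 332 axis x 0.6120 line ang -13.0
186 dark 292 299 body 275 332 axis x 0.6121 line ang -12.9
178 dark 291 299 body 275 332 axis x 0.6121 line ang -13.8
173 dark 291 299 body 275 332 axis x 0.6121 line ang -13.7
178 [ 81  63 172 172 170 166 166 168 161 155 158 164 170 167 108 120 142 149
 154 161  16  14  15 165 162 164 164 166 168 164 152 141 128  95 174 170
 172 169 168 172 174 170 168 164 167 168 176 180 176 174] [  5   3 -17 -16 -17 -16 -17 -15 -15 -15 -15 -16 -15 -18  -6   7  10   8
   4   3   0  -1   0   2   2   3   3   5   6   8   7   8   9   7 -19 -16
 -16 -16 -16 -17 -16 -18 -17 -16 -17 -16 -17 -18 -16 -18] 307
```

Core 3 has crept to x=0.612 with its line at −13.5°. I'll re-roll it by about +9 mm at the top.

Emit:
arm_command(
  commands=[0, -11, 0, 0, 0, 0, 0, 0, 0, 20, 0, 0, 0, 0, 0, 0, 20, 0, 0, 0, 0, 0, 0, 3, 0, 0, 0, 0, 0, 0, 0, 0, 0, 0, 0, 0, 0, 0, 0, 0, 0, 0],
)

```text
t: 35.03
position: [0.6085, -0.0173, 0.1097]
ee_rot: [0.706, 0.708, 0.003, 0.003]
contact_force: [0.3, -0.7, 0.4]
gripper_width: -0.0001
```

Emit:
arm_command(
  commands=[0, 0, 4, 0, 0, 0, 0, 0, 0, 2, 0, 0, 0, 0, 0, 0, 1.5, 0, 0, 0, 0, 0, 0, 0, 0, 0, 0, 0],
)

```text
t: 35.37
position: [0.6097, -0.0171, 0.103]
ee_rot: [0.706, 0.708, 0.004, 0.004]
contact_force: [0.1, 0.4, 9.8]
gripper_width: -0.0003
```

Emit:
arm_command(
  commands=[0, 3, 0, 0, 0, 0, 0, 0, 3, 0, 0, 0, 0, 0, 0, 3, 0, 0, 0, 0, 0, 0, 0, 0, 0, 0, 0, 0, 0, 0, -1, 0, 0, 0, 0, 0, 0, -1, 0, 0, 0, 0, 0, 0, -3, 0, 0, 0, 0, 0, 0, -10, 0, 0, 0, 0, 0, 0, -30, 0, 0, 0, 0.65, 0, 0, 0, 0, 0, 0, 0.65, 0, 0, 0, 0, 0, 0, 0.65],
)

```text
t: 36.28
position: [0.6177, -0.0172, 0.1484]
ee_rot: [0.706, 0.708, 0.004, 0.004]
contact_force: [-0.1, -0.2, -0.8]
gripper_width: 0.0359
```

```bash
python3 - <<'E'
from h import *
plan((.6165,-.0170,.0715),0)
im=topline(.616,(0,.01));cv2.imwrite("pics/w20.png",im[:,:,::-1])
E
```

```text
pos [ 0.6177 -0.0172  0.1484] psi 0.10 zax [ 0.011  0.001 -1.   ] -> shift [ 0.2 -2.1 76.9] rotvec [ 0.65 -0.04  0.1 ]
pos [ 0.6177 -0.0172  0.1484] F [-0.1 -0.2 -0.8]
196 dark 311 318 body 285 343 axis x 0.6170 line ang 0.6
180 dark 311 318 body 284 343 axis x 0.6167 line ang 1.6
```

Emit:
arm_command(
  commands=[0, -1, 0, 0.65, 0, 0, 0.65, 0, 0, 25, 0, 0, 0, 0.65, 0, 0, 25, 0, 0, 0, 0.65, 0, 0, 15, 0, 0, 0, 0.65, 0, 0, 8, 0, 0, 0, 0.65, 0, 0, 4, 0, 0, 0, 0.65, 0, 0, 0, 0, 0, 0, 0.65, 0, 0, 0, 0, 0, 0, 0.65],
)

```text
t: 37.0
position: [0.6158, -0.0172, 0.0698]
ee_rot: [0.706, 0.708, -0.001, -0.001]
contact_force: [0.1, -0.1, 0.4]
gripper_width: 0.0558
```

```bash
python3 - <<'E'
from h import *
plan((.6168,-.0170,.0715),0);print(state()["contact_force"])
im=topline(.6168,(0,.005,.01));cv2.imwrite("pics/w21.png",im[:,:,::-1])
E
```

```text
pos [ 0.6158 -0.0172  0.0698] psi 0.10 zax [-0.003  0.    -1.   ] -> shift [ 0.2  1.  -1.7] rotvec [-0.15 -0.    0.1 ]
[ 0.1354 -0.1172  0.3967]
pos [ 0.6158 -0.0172  0.0698] F [ 0.1 -0.1  0.4]
252 dark 245 388 body 241 397 axis x 0.6167 line ang -1.0
239 dark 314 327 body 274 365 axis x 0.6169 line ang 0.7
226 dark 314 327 body 273 366 axis x 0.6169 line ang 0.7
```

Centred within 1 mm, line at 0.7°. Gripping and lifting.

Emit:
arm_command(
  commands=[0, 1, -1, 0, 0, 0, 0.65, 0, 0, 0, 0, 0, 0, 0, 0, 0, 0, 0, 0, 0, 0, 0, 0, 0, 0, 0, 0, 0, 0, 0, 0, 0, 0, 0, 0, 0, 0, 0, 0, 0, 0, 0, 0, 0, -10, 0, 0, 0, 0, 0, 0, -20, 0, 0, 0, 0, 0, 0, -30, 0, 0, 0, 0, 0, 0, -40, 0, 0, 0, 0, 0, 0, -30, 0, 0, 0, 0, 0, 0, 0, 0, 0, 0, 0],
)

```text
t: 38.05
position: [0.6195, -0.0179, 0.2074]
ee_rot: [0.707, 0.708, 0.003, 0.002]
contact_force: [0.2, 0.8, -2.3]
gripper_width: 0.0366
```

```bash
cat >> h.py <<'E'
def held():
    im=camera("wrist");c=lambda v:[g for g in np.split(np.where(im[v,255:380].max(1)<75)[0]+255,np.where(np.diff(np.where(im[v,255:380].max(1)<75)[0])>1)[0]+1)]
    print("width",state()["gripper_width"],"dark spans",[[(int(g[0]),int(g[-1])) for g in c(v) if len(g)] for v in(228,241)]);return im
E
python3 - <<'E'
from h import *
im=held();plan((.595,.194,.205),90.4)
E
```

```text
width 0.03651180881834284 dark spans [[(310, 323)], [(258, 270), (310, 323), (362, 369)]]
pos [ 0.6184 -0.0175  0.2041] psi 0.09 zax [ 0.003  0.001 -1.   ] -> shift [211.5 -23.1  -0.7] rotvec [  0.17   0.08 -90.31]
```

Emit:
arm_command(
  commands=[35, -4, 0, 0, 0, 0, 0, 35, -4, 0, 0, 0, 0, 0, 35, -4, 0, 0, 0, 0, 0, 35, -4, 0, 0, 0, 0, 0, 35, -3, 0, 0, 0, 0, 0, 36, -3, 0, 0, 0, 0, 0, 0, 0, 0, 0, 0, -7, 0, 0, 0, 0, 0, 0, -7, 0, 0, 0, 0, 0, 0, -7, 0, 0, 0, 0, 0, 0, -7, 0, 0, 0, 0, 0, 0, -7, 0],
)

```text
t: 39.02
position: [0.5937, 0.1938, 0.1991]
ee_rot: [0.458, 0.889, -0.002, -0.002]
contact_force: [0.2, 0.4, -1.7]
gripper_width: 0.0367
```

Emit:
arm_command(
  commands=[0, 0, 0, 0, 0, -7, 0, 0, 0, 0, 0, 0, -7, 0, 0, 0, 0, 0, 0, -7, 0, 0, 0, 0, 0, 0, -7, 0, 0, 0, 0, 0, 0, -7, 0, 0, 0, 0, 0, 0, -7, 0, 0, 0, 0, 0, 0, -7, 0, 0, 0, 0, 0, 0, -6.3, 0, 0, 0, 0, 0, 0, 0, 0, 0, 0, 0, 0, 0, 0, 0],
)

```text
t: 39.85
position: [0.594, 0.1937, 0.1994]
ee_rot: [-0.002, 1.0, -0.0, -0.002]
contact_force: [0.4, -0.2, -1.9]
gripper_width: 0.0361
```

```bash
python3 - <<'E'
from h import *
im=held();plan((.596,.1938,.205),90.4);cv2.imwrite("pics/w22.png",im[:,:,::-1])
p=camera_params("wrist");np.save("w22.npy",p["cam_to_world"])
d=im[:,:,0].astype(int)-im[:,:,2]
for x in(.49,.50,.51):
    a=proj(p,(x,.16,.045));b=proj(p,(x,.23,.045));v=int(a[1]);u0,u1=int(a[0]),int(b[0]);k=np.where(im[v,u0:u1].max(1)<75)[0]+u0;bb=np.where(d[v,u0:u1]>4)[0]+u0
    print(v,k,bb.min() if len(bb) else "",bb.max() if len(bb) else "",onplane(p,np.median(k),v,.047) if len(k) else "")
c=proj(p,(.48,.2,.045));u=int(c[0]);col=d[0:int(c[1])+80,u];print("front end v",np.where(col>4)[0][:3],c,onplane(p,u,np.where(col>4)[0][0],.045))
# near wall edge
u=int(proj(p,(.467,.13,.022))[0]);v=int(proj(p,(.467,.13,.022))[1]);print(u,v,im[v-15:v+15,u].max(1))
E
```

```text
width 0.03621794215471069 dark spans [[(255, 258), (260, 260), (311, 323), (368, 368), (371, 371), (374, 374), (376, 376)], [(262, 263), (311, 323), (363, 363)]]
pos [0.5941 0.1937 0.1996] psi 90.17 zax [-0.004 -0.    -1.   ] -> shift [-1.9  0.1 -5.4] rotvec [-0.02 -0.25 -0.23]
58 [315 316 317 318 319 342 357 358 359] 295 340 [0.4897 0.1952 0.047 ]
72 [315 316 317 318 319 342 353 354 355 356 357 358 359 360 361 362 363] 295 340 [0.4994 0.2225 0.047 ]
86 [315 316 317 318 319] 295 340 [0.5096 0.1937 0.047 ]Traceback (most recent call last):
  File "<stdin>", line 8, in <module>
IndexError: index 0 is out of bounds for axis 0 with size 0
```

Emit:
arm_command(
  commands=[-2, 0, 20, 0, 0, -0.2, 0, 0, 0, 30, 0, 0, 0, 0, 0, 0, 30, 0, 0, 0, 0, 0, 0, 30, 0, 0, 0, 0, 0, 0, 20, 0, 0, 0, 0, 0, 0, 12, 0, 0, 0, 0, 0, 0, 8, 0, 0, 0, 0, 0, 0, 3, 0, 0, 0, 0, 0, 0, 2, 0, 0, 0, 0, 0, 0, 0, 0, 0, 0, 0, 0, 0, 0, 0, 0, 0, 0],
)

```text
t: 40.82
position: [0.5967, 0.1942, 0.0465]
ee_rot: [-0.005, 1.0, 0.0, -0.001]
contact_force: [0.1, 0.0, -1.7]
gripper_width: 0.0366
```

Emit:
arm_command(
  commands=[0, 0, 2, 0, 0, 0, 0, 0, 0, 1, 0, 0, 0, 0, 0, 0, 1, 0, 0, 0, 0, 0, 0, 0, 0, 0, 0, 0],
)

```text
t: 41.15
position: [0.5959, 0.194, 0.0412]
ee_rot: [-0.005, 1.0, 0.0, -0.002]
contact_force: [-0.9, 0.1, -1.3]
gripper_width: 0.036
```

Emit:
arm_command(
  commands=[0, 0, 1, 0, 0, 0, 0, 0, 0, 0, 0, 0, 0, 0],
)

```text
t: 41.32
position: [0.5962, 0.1942, 0.0407]
ee_rot: [-0.005, 1.0, 0.0, -0.001]
contact_force: [-0.8, 0.1, 2.7]
gripper_width: 0.0361
```

Contact. Releasing, rising, and checking both cores.

Emit:
arm_command(
  commands=[0, 0, 0, 0, 0, 0, 0.6, 0, 0, 0, 0, 0, 0, 0.6, 0, 0, 0, 0, 0, 0, 0.6, 0, 0, 0, 0, 0, 0, 0.6, 0, 0, -10, 0, 0, 0, 0.6, 0, 0, -20, 0, 0, 0, 0.6, 0, 0, -30, 0, 0, 0, 0.6, 0, 0, -35, 0, 0, 0, 0.6, 0, 0, -40, 0, 0, 0, 0, 0, 0, -25, 0, 0, 0, 0, 0, 0, 0, 0, 0, 0, 0],
)

```text
t: 42.23
position: [0.5992, 0.1943, 0.2077]
ee_rot: [-0.005, 1.0, 0.002, 0.003]
contact_force: [0.1, -0.0, 0.1]
gripper_width: 0.0155
```

```bash
python3 - <<'E'
from h import *
s=state();plan((.542,-.0175,.2),0)
p=camera_params("wrist");im=camera("wrist");cv2.imwrite("pics/w23.png",im[:,:,::-1])
d=im[:,:,0].astype(int)-im[:,:,2]
for x in(.50,.52,.57,.58,.59):
    a=proj(p,(x,.165,.04));b=proj(p,(x,.222,.04));v=int(a[1]);u0,u1=int(a[0]),int(b[0]);k=np.where(im[v,u0:u1].max(1)<75)[0]+u0;bb=np.where(d[v,u0:u1]>4)[0]+u0
    print(v,k,[onplane(p,q,v,.03)[1] for q in (bb.min(),bb.max())] if len(bb) else "",onplane(p,np.median(k),v,.047) if len(k) else "")
print("pixel for core2 after move; top view:");cores(camera("top"))
E
```

```text
pos [0.5992 0.1943 0.2077] psi 90.58 zax [ 0.006  0.004 -1.   ] -> shift [  59.3 -211.3    6.4] rotvec [ 0.46  0.07 90.58]
64 [314 315 316 317 318] [np.float64(0.17639878694567232), np.float64(0.2124875870132249)] [0.4997 0.1936 0.047 ]
91 [314 315 316 317 318 340] [np.float64(0.17623649880778736), np.float64(0.21225026186966325)] [0.5196 0.1942 0.047 ]
153 [315 316 317 318 319] [np.float64(0.17671631922224115), np.float64(0.21280709054441788)] [0.5685 0.1951 0.047 ]
164 [315 316 317 318 319] [np.float64(0.1766490938139586), np.float64(0.213069560907949)] [0.5777 0.1952 0.047 ]
176 [315 316 317 318 319 338] [np.float64(0.17747109546366044), np.float64(0.21246367809236294)] [0.5879 0.1957 0.047 ]
pixel for core2 after move; top view:
core [307 204  22  11 233] [317.8 209.1] [ 0.549  -0.0176  0.075 ]
```

Both cores in the box read line up within about 3°. Now core 2, rolling towards +x.

Emit:
arm_command(
  commands=[10, -35, 0, 0, 0, 0, 0, 10, -35, 0, 0, 0, 0, 0, 10, -35, 0, 0, 0, 0, 0, 10, -35, 0, 0, 0, 0, 0, 10, -35, 0, 0, 0, 0, 0, 9, -36, 0, 0, 0, 0, 0, 0, 0, 0, 0, 0, 7, 0, 0, 0, 0, 0, 0, 7, 0, 0, 0, 0, 0, 0, 7, 0, 0, 0, 0, 0, 0, 7, 0, 0, 0, 0, 0, 0, 7, 0],
)

```text
t: 43.25
position: [0.5388, -0.0178, 0.1992]
ee_rot: [0.299, 0.954, -0.001, -0.003]
contact_force: [-0.4, 0.6, 0.7]
gripper_width: 0.0
```

Emit:
arm_command(
  commands=[0, 0, 0, 0, 0, 7, 0, 0, 0, 0, 0, 0, 7, 0, 0, 0, 0, 0, 0, 7, 0, 0, 0, 0, 0, 0, 7, 0, 0, 0, 0, 0, 0, 7, 0, 0, 0, 0, 0, 0, 7, 0, 0, 0, 0, 0, 0, 7, 0, 0, 0, 0, 0, 0, 6.5, 0, 0, 0, 30, 0, 0, 0, 0, 0, 0, 30, 0, 0, 0, 0, 0, 0, 20, 0, 0, 0, 0, 0, 0, 0, 0, 0, 0, 0],
)

```text
t: 44.25
position: [0.5361, -0.0177, 0.1157]
ee_rot: [0.706, 0.708, -0.005, -0.003]
contact_force: [-1.1, 0.5, -0.7]
gripper_width: 0.0004
```

```bash
python3 - <<'E'
from h import *
plan((.542,-.0175,.103),0)
im=topline(.549,(0,.01))
E
```

```text
pos [ 0.5361 -0.0177  0.1157] psi 0.12 zax [-0.011 -0.002 -1.   ] -> shift [ 0.2  6.1 12.6] rotvec [-0.65  0.1   0.12]
pos [ 0.5361 -0.0177  0.1157] F [-1.1  0.5 -0.7]
212 dark 308 310 body 308 377 axis x 0.5493 line ang -70.4
193 dark 308 310 body 308 378 axis x 0.5493 line ang -70.2
```

Emit:
arm_command(
  commands=[0, 5, 0, -0.6, 0, 0, 0, 0, 0, 7, 0, 0, 0, 0, 0, 0, 3, 0, 0, 0, 0, 0, 0, 0, 0, 0, 0, 0, 0, 0, 0, 0, 0, 0, 0],
)

```text
t: 44.72
position: [0.5446, -0.0176, 0.1107]
ee_rot: [0.706, 0.708, 0.003, 0.003]
contact_force: [-0.3, -0.1, 0.6]
gripper_width: -0.0002
```

```bash
python3 -c "
from h import *
plan((.542,-.0175,.103),0);print(state()['contact_force'])"
```

```text
pos [ 0.5446 -0.0176  0.1107] psi 0.11 zax [ 0.008  0.    -1.   ] -> shift [ 0.1 -2.7  7.7] rotvec [ 0.43 -0.02  0.11]
[-0.2695 -0.0538  0.5706]
```

Emit:
arm_command(
  commands=[0, -3, 4, 0, 0, 0, 0, 0, 0, 3, 0, 0, 0, 0, 0, 0, 1.5, 0, 0, 0, 0, 0, 0, 0, 0, 0, 0, 0],
)

```text
t: 45.05
position: [0.5426, -0.0177, 0.1028]
ee_rot: [0.706, 0.708, 0.004, 0.003]
contact_force: [-0.5, 0.4, 7.6]
gripper_width: 0.0002
```

Emit:
arm_command(
  commands=[0, 4, 0.3, 0, 0, 0, 0, 0, 4, 0, 0, 0, 0, 0, 0, 4, 0, 0, 0, 0, 0, 0, 4, 0, 0, 0, 0, 0, 0, 4, 0, 0, 0, 0, 0, 0, 4, 0, 0, 0, 0, 0, 0, 0, 0, 0, 0, 0, 0, 0, 0, -1, 0, 0, 0, 0, 0, 0, -1, 0, 0, 0, 0, 0, 0, -6, 0, 0, 0, 0, 0, 0, 0, 0, 0, 0, 0],
)

```text
t: 45.97
position: [0.5657, -0.0177, 0.1106]
ee_rot: [0.706, 0.708, 0.003, 0.003]
contact_force: [0.4, 0.4, -0.3]
gripper_width: 0.0001
```

```bash
python3 -c "
from h import *
im=topline(.561,(0,.01));plan((.556,-.0175,.103),0)"
```

```text
pos [ 0.5657 -0.0177  0.1106] F [ 0.4  0.4 -0.3]
215 dark 281 289 body 274 344 axis x 0.5621 line ang -37.0
195 dark 281 289 body 273 345 axis x 0.5621 line ang -36.2
pos [ 0.5657 -0.0176  0.1103] psi 0.11 zax [ 0.008  0.    -1.   ] -> shift [ 0.1 -9.8  7.2] rotvec [ 0.46 -0.02  0.11]
```

Emit:
arm_command(
  commands=[0, -10, 0, 0, 0, 0, 0, 0, 0, 5, 0, 0, 0, 0, 0, 0, 2, 0, 0, 0, 0, 0, 0, 1, 0, 0, 0, 0, 0, 4, 0, 0, 0, 0, 0, 0, 4, 0, 0, 0, 0, 0, 0, 4, 0, 0, 0, 0, 0, 0, 4, 0, 0, 0, 0, 0, 0, 4, 0, 0, 0, 0, 0, 0, 4, 0, 0, 0, 0, 0, 0, 0, 0, 0, 0, 0],
)

```text
$.commands: bad value
```

Emit:
arm_command(
  commands=[0, 0, -1, 0, 0, 0, 0, 0, 0, -1, 0, 0, 0, 0, 0, 0, -6, 0, 0, 0, 0, 0, 0, -15, 0, 0, 0, 0, 0, 0, -20, 0, 0, 0, 0.65, 0, 0, 0, 0, 0, 0, 0.65, 0, 0, 0, 0, 0, 0, 0.65, 0, 0, 0, 0, 0, 0, 0.65],
)

```text
t: 46.68
position: [0.5651, -0.0175, 0.1526]
ee_rot: [0.706, 0.708, 0.003, 0.002]
contact_force: [0.1, -0.4, 0.0]
gripper_width: 0.048
```

```bash
python3 -c "
from h import *
im=topline(.574,(0,.005,.01));plan((.574,-.0175,.0715),0)"
```

```text
pos [ 0.5651 -0.0175  0.1526] F [ 0.1 -0.4  0. ]
194 dark 289 295 body 283 339 axis x 0.5620 line ang -36.8
186 dark 289 295 body 282 339 axis x 0.5617 line ang -35.2
178 dark 289 295 body 282 340 axis x 0.5620 line ang -36.2
pos [ 0.5648 -0.0175  0.1522] psi 0.12 zax [ 0.006  0.    -1.   ] -> shift [ 0.   8.7 80.8] rotvec [ 0.37 -0.    0.12]
```

The roll call was refused (malformed row) but the lift ran, so the core is unchanged at −36°. Repeating the stroke.

Emit:
arm_command(
  commands=[0, -9, 10, 0, 0, 0, 0, 0, 0, 20, 0, 0, 0, 0, 0, 0, 10, 0, 0, 0, 0, 0, 0, 5, 0, 0, 0, 0, 0, 0, 3, 0, 0, 0, 0, 0, 0, 2, 0, 0, 0, 0, 0, 0, 0, 0, 0, 0, 0],
)

```text
t: 47.32
position: [0.5574, -0.0178, 0.1033]
ee_rot: [0.706, 0.708, 0.003, 0.003]
contact_force: [0.5, -0.4, 0.2]
gripper_width: 0.0
```

Emit:
arm_command(
  commands=[0, 0, 1, 0, 0, 0, 0, 0, 4, 0.5, 0, 0, 0, 0, 0, 4, 0, 0, 0, 0, 0, 0, 4, 0, 0, 0, 0, 0, 0, 4, 0, 0, 0, 0, 0, 0, 4, 0, 0, 0, 0, 0, 0, 4, 0, 0, 0, 0, 0, 0, 0, 0, 0, 0, 0, 0],
)

```text
t: 47.98
position: [0.5825, -0.0178, 0.1029]
ee_rot: [0.706, 0.708, 0.004, 0.004]
contact_force: [0.5, -0.2, 8.6]
gripper_width: -0.0001
```

Emit:
arm_command(
  commands=[0, 0, -1, 0, 0, 0, 0, 0, 0, -1, 0, 0, 0, 0, 0, 0, -6, 0, 0, 0, 0, 0, 0, -15, 0, 0, 0, 0, 0, 0, -20, 0, 0, 0, 0.65, 0, 0, 0, 0, 0, 0, 0.65, 0, 0, 0, 0, 0, 0, 0.65, 0, 0, 0, 0, 0, 0, 0.65],
)

```text
t: 48.65
position: [0.58, -0.0174, 0.1442]
ee_rot: [0.706, 0.708, 0.003, 0.002]
contact_force: [0.4, -0.1, 0.1]
gripper_width: 0.0482
```

```bash
python3 -c "
from h import *
im=topline(.574,(0,.005,.01));plan((.574,-.0175,.0715),0)"
```

```text
pos [ 0.58   -0.0174  0.1442] F [ 0.4 -0.1  0.1]
198 dark 304 311 body 278 337 axis x 0.5749 line ang 1.0
189 dark 304 311 body 277 337 axis x 0.5746 line ang 2.0
181 dark 304 311 body 277 337 axis x 0.5746 line ang 2.0
pos [ 0.5799 -0.0174  0.1439] psi 0.12 zax [ 0.006  0.    -1.   ] -> shift [-0.1 -6.3 72.3] rotvec [ 0.37 -0.01  0.12]
```

Line at 1.7°, axis at 0.5747. Lowering around core 2.

Emit:
arm_command(
  commands=[0, -5, 0, 0.4, 0, 0, 0.65, 0, 0, 25, 0, 0, 0, 0.65, 0, 0, 20, 0, 0, 0, 0.65, 0, 0, 15, 0, 0, 0, 0.65, 0, 0, 8, 0, 0, 0, 0.65, 0, 0, 4, 0, 0, 0, 0.65, 0, 0, 0, 0, 0, 0, 0.65, 0, 0, 0, 0, 0, 0, 0.65],
)

```text
t: 49.37
position: [0.5756, -0.0177, 0.0729]
ee_rot: [0.706, 0.708, 0.0, 0.0]
contact_force: [-0.3, 0.6, 0.0]
gripper_width: 0.0555
```

```bash
python3 -c "
from h import *
plan((.5747,-.0175,.0715),0)
im=topline(.5747,(.005,.01))"
```

```text
pos [ 0.5756 -0.0177  0.0729] psi 0.10 zax [ 0.001  0.    -1.   ] -> shift [ 0.2 -0.9  1.4] rotvec [ 0.04 -0.    0.1 ]
pos [ 0.5756 -0.0177  0.0729] F [-0.3  0.6  0. ]
234 dark 310 323 body 270 359 axis x 0.5746 line ang 2.4
222 dark 310 323 body 269 360 axis x 0.5746 line ang 2.4
```

Emit:
arm_command(
  commands=[0, -1, 1, 0, 0, 0, 0.65, 0, 0, 0, 0, 0, 0, 0, 0, 0, 0, 0, 0, 0, 0, 0, 0, 0, 0, 0, 0, 0, 0, 0, 0, 0, 0, 0, 0, 0, 0, 0, 0, 0, 0, 0, 0, 0, -10, 0, 0, 0, 0, 0, 0, -20, 0, 0, 0, 0, 0, 0, -30, 0, 0, 0, 0, 0, 0, -40, 0, 0, 0, 0, 0, 0, -30, 0, 0, 0, 0, 0, 0, 0, 0, 0, 0, 0],
)

```text
t: 50.42
position: [0.577, -0.0183, 0.2083]
ee_rot: [0.707, 0.707, 0.004, 0.003]
contact_force: [0.9, -1.0, -1.3]
gripper_width: 0.036
```

```bash
python3 - <<'E'
from h import *
im=held();plan((.555,.128,.205),90.4)
E
```

```text
width 0.03638780339123693 dark spans [[(312, 325)], [(255, 259), (312, 324)]]
pos [ 0.5759 -0.0179  0.2051] psi 0.10 zax [ 0.006  0.001 -1.   ] -> shift [145.9 -20.7   0.2] rotvec [  0.35   0.22 -90.3 ]
```

Emit:
arm_command(
  commands=[30, -4, 0, 0, 0, 0, 0, 30, -4, 0, 0, 0, 0, 0, 30, -4, 0, 0, 0, 0, 0, 30, -4, 0, 0, 0, 0, 0, 26, -4, 0, 0, 0, 0, 0, 0, 0, 0, 0, 0, -7, 0, 0, 0, 0, 0, 0, -7, 0, 0, 0, 0, 0, 0, -7, 0, 0, 0, 0, 0, 0, -7, 0, 0, 0, 0, 0, 0, -7, 0, 0, 0, 0, 0, 0, -7, 0],
)

```text
t: 51.38
position: [0.5533, 0.1282, 0.2003]
ee_rot: [0.403, 0.915, -0.001, -0.001]
contact_force: [-0.0, -0.2, -1.5]
gripper_width: 0.0361
```

Emit:
arm_command(
  commands=[0, 0, 0, 0, 0, -7, 0, 0, 0, 0, 0, 0, -7, 0, 0, 0, 0, 0, 0, -7, 0, 0, 0, 0, 0, 0, -7, 0, 0, 0, 0, 0, 0, -7, 0, 0, 0, 0, 0, 0, -7, 0, 0, 0, 0, 0, 0, -6.3, 0, 0, 0, 0, 0, 0, 0, 0, 0, 0, 0, 0, 0, 0, 0],
)

```text
t: 52.13
position: [0.5535, 0.1281, 0.2006]
ee_rot: [-0.002, 1.0, -0.0, -0.0]
contact_force: [-0.2, 0.3, -2.6]
gripper_width: 0.0362
```

```bash
python3 - <<'E'
from h import *
im=held();plan((.555,.128,.205),90.4);cv2.imwrite("pics/w24.png",im[:,:,::-1])
p=camera_params("wrist");d=im[:,:,0].astype(int)-im[:,:,2]
for x in(.49,.51,.53,.57):
    a=proj(p,(x,.168,.04));b=proj(p,(x,.222,.04));v=int(a[1]);u0,u1=int(a[0]),int(b[0]);k=np.where(im[v,u0:u1].max(1)<75)[0]+u0;print(v,k,onplane(p,np.median(k),v,.047) if len(k) else "")
for y in(.11,.13,.15):
    u,v=proj(p,(.467,y,.022)).astype(int);c=im[v-14:v+15,u].astype(int).max(1);print(u,v,c)
E
```

```text
width 0.036090511498717455 dark spans [[(256, 270), (312, 324), (369, 369)], [(264, 270), (312, 324), (368, 368)]]
pos [0.5536 0.1282 0.2007] psi 90.17 zax [-0.001 -0.    -1.   ] -> shift [-1.4 -0.2 -4.3] rotvec [-0.02 -0.04 -0.23]
113 [398 399 400 401 402 403 424 425 426 427 428 429 430 431 432] [0.4894 0.213  0.047 ]
138 [372 397 398 399 400 401] [0.5088 0.1935 0.047 ]
162 [371 395 396 397 398 399 400] [0.5282 0.1936 0.047 ]
208 [394 395 396 397 398] [0.5673 0.1954 0.047 ]
295 84 [ 74  73  72  72  70  70  70  69  69  66  66  68  67  64  71 124 159 177
 178 173 160 143  93  98 106 106 107 109 108]
319 84 [ 79  80  78  76  77  77  80  81  84  87  87  87  89  86  81 132 163 179
 177 173 158 131  80 127 146 146 145 145 145]
342 84 [100 103 103 106 108 107 106 105 105 102 102 100 102  98  92 137 165 177
 177 171 159 119  90 169 193 193 193 191 191]
```

Emit:
arm_command(
  commands=[-1, 0, 20, 0, 0, -0.2, 0, 0, 0, 30, 0, 0, 0, 0, 0, 0, 30, 0, 0, 0, 0, 0, 0, 30, 0, 0, 0, 0, 0, 0, 20, 0, 0, 0, 0, 0, 0, 12, 0, 0, 0, 0, 0, 0, 8, 0, 0, 0, 0, 0, 0, 4, 0, 0, 0, 0, 0, 0, 2, 0, 0, 0, 0, 0, 0, 0, 0, 0, 0, 0, 0, 0, 0, 0, 0, 0, 0],
)

```text
t: 53.1
position: [0.5557, 0.1286, 0.0464]
ee_rot: [-0.005, 1.0, 0.0, 0.001]
contact_force: [0.2, 0.9, -2.0]
gripper_width: 0.0365
```

Emit:
arm_command(
  commands=[0, 0, 2, 0, 0, 0, 0, 0, 0, 1, 0, 0, 0, 0, 0, 0, 1, 0, 0, 0, 0, 0, 0, 0, 0, 0, 0, 0],
)

```text
t: 53.43
position: [0.555, 0.1284, 0.0413]
ee_rot: [-0.005, 1.0, 0.0, 0.0]
contact_force: [-0.6, 0.4, -1.8]
gripper_width: 0.0362
```

Emit:
arm_command(
  commands=[0, 0, 1, 0, 0, 0, 0, 0, 0, 0.5, 0, 0, 0, 0, 0, 0, 0, 0, 0, 0, 0],
)

```text
t: 53.68
position: [0.5551, 0.1284, 0.0411]
ee_rot: [-0.005, 1.0, 0.0, 0.0]
contact_force: [-7.0, -1.2, 13.9]
gripper_width: 0.0362
```

Contact. Releasing, rising and looking.

Emit:
arm_command(
  commands=[0, 0, 0, 0, 0, 0, 0.55, 0, 0, 0, 0, 0, 0, 0.55, 0, 0, 0, 0, 0, 0, 0.55, 0, 0, 0, 0, 0, 0, 0.55, 0, 0, -10, 0, 0, 0, 0.55, 0, 0, -20, 0, 0, 0, 0.55, 0, 0, -30, 0, 0, 0, 0.55, 0, 0, -35, 0, 0, 0, 0.55, 0, 0, -40, 0, 0, 0, 0.8, 0, 0, -40, 0, 0, 0, 1, 0, 0, -40, 0, 0, 0, 1, 0, 0, -20, 0, 0, 0, 1],
)

```text
t: 54.68
position: [0.5561, 0.1281, 0.2809]
ee_rot: [-0.005, 1.0, 0.001, 0.003]
contact_force: [0.2, 0.2, 0.1]
gripper_width: 0.0857
```

Emit:
arm_command(
  commands=[30, 0, -10, 0, 0, 0, 1, 30, 0, -10, 0, 0, 0, 1, 30, 0, 0, 0, 0, 0, 1, 0, 0, 0, 0, 0, 0, 1, 0, 0, 0, 0, 0, 0, 1],
)

```text
t: 55.1
position: [0.4642, 0.1274, 0.296]
ee_rot: [-0.006, 1.0, 0.001, 0.001]
contact_force: [0.3, -0.4, -0.1]
gripper_width: 0.0856
```

```bash
python3 - <<'E'
from h import *
s=state();print(s["position"],s["t"])
p=camera_params("wrist");im=camera("wrist");tp=camera("top");sc=camera("scene")
d=im[:,:,0].astype(int)-im[:,:,2]
for n,xs,y in(("c1",(.49,.53),.194),("c3",(.575,.615),.194),("c2",(.53,.58),.128)):
  for x in xs:
    a=proj(p,(x,y-.027,.04));b=proj(p,(x,y+.027,.04));v=int(a[1]);u0,u1=int(a[0]),int(b[0]);k=np.where(im[v,u0:u1].max(1)<75)[0]+u0;bb=np.where(d[v,u0:u1]>4)[0]+u0
    print(n,v,k,bb.min(),bb.max(),onplane(p,np.median(k),v,.047) if len(k) else "",[onplane(p,q,v,.03)[1] for q in(bb.min(),bb.max())])
A=cv2.resize(im,(480,300));B=cv2.resize(tp[195:265,380:450],(300,300),interpolation=cv2.INTER_CUBIC)
cv2.imwrite("pics/fin.png",np.hstack([A,B])[:,:,::-1]);cv2.imwrite("pics/tfin.png",tp[:,:,::-1])
E
```

```text
[0.4642 0.1274 0.296 ] 55.1
c1 191 [373 374 375 376 394 395 396] 357 387 [0.4868 0.1953 0.047 ] [np.float64(0.1760374338558549), np.float64(0.21146613433523737)]
c1 224 [372 373 374] 356 392 [0.5263 0.1941 0.047 ] [np.float64(0.1766520833117856), np.float64(0.2203750589985008)]
c3 259 [371 372 373] 354 383 [0.5707 0.1955 0.047 ] [np.float64(0.1761672663348004), np.float64(0.21247941130368037)]
c3 288 [369 370 371 372] 353 381 [0.6096 0.1958 0.047 ] [np.float64(0.176586540622023), np.float64(0.21257160647704082)]
c2 224 [315 316 317 318] 301 331 [0.527  0.1286 0.047 ] [np.float64(0.1098961823894507), np.float64(0.1463020377765709)]
c2 262 [294 315 316 317 318] 302 330 [0.5753 0.1285 0.047 ] [np.float64(0.11109304325965105), np.float64(0.14621956368238806)]
```

View pics/fin.png

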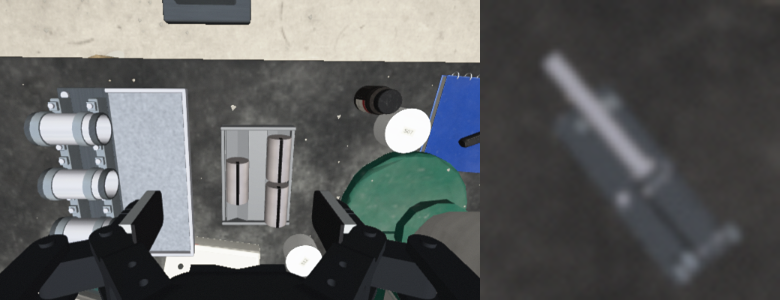

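All three lines are up in the channels and the drift is in its rest. One numerical check of the drift against the starting picture, then I'll hand in.

```bash
python3 - <<'E'
from h import *
from workcell import order
a=cv2.imread("pics/top0.png");b=camera("top")[:,:,::-1]
f=lambda i:np.argwhere(i[200:245,390:432].min(2)>125)+[200,390]
A,B=f(a),f(b);print(A.mean(0),A.min(0),B.mean(0),B.min(0),len(A),len(B),"max diff",np.abs(a[200:262,390:445].astype(int)-b[200:262,390:445]).max())
ok=np.abs(A.mean(0)-B.mean(0)).max()<1.5
if ok:order.hand_in();print("handed in",state()["t"])
E
```

```text
[222.8015 407.9313] [209 397] [222.0726 407.4677] [209 396] 131 124 max diff 36
the job is handed in; nothing more can be done
the job is handed in; nothing more can be done
```

All three cores are in the core box with their lines up, the drift is back in its rest, and I handed the job in at about 55 s. No verdict is reported, so the result rests on my own last checks.

- **Pushing out:** all three barrels held a core. I drove the drift through each hub in turn, and the cores came to rest about 45 mm past the mouths.
- **Rolling:** I rolled each core line up under the closed fingertips. Core 3 crept to −13.5° after its first roll, so I rolled it again and it read about 1°.
- **Box:** cores 1 and 3 lie end to end in the far channel and core 2 lies in the near one. The last picture shows the lines within about 5° of the top and no sign that the box moved.
- **Drift:** in the top camera it shows within about 1 pixel (2–3 mm) of where it lay at the start.
- **Bystanders:** I measured no bystander positions at the end. I never worked near them, and those visible in the last picture are upright.

Three move calls were refused for a miscounted row. Nothing moved on those calls, and I repeated them correctly. I saw no sign of a knocked box or drift, or of a grip slip.

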